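# Clip the pick-light module onto the sloping shelf rail

### The arm

A 6-joint arm with a two-finger parallel gripper is mounted at the origin on the work surface. World frame = base frame: x ahead of the robot, y to its left, z up, the work surface at z = 0. Lengths are in m, angles in degrees, forces in N, time in s.
With the tool pointing down it reaches from about 0.4 to 0.925 m from the base axis. Payload 3.4 kg.
Tool frame: the origin (TCP) lies at the very end of the fingers, on their centre line; the grasp point (between the pads) lies 19 mm behind it; z points along the fingers, y is the direction in which the jaws open and shut (so a half turn about z gives the same grasp; the last joint's range is limited). The gripper opens to 85 mm and grips with 20 to 120 N. Pads are 22 mm wide; open, the fingers measure 114 mm over their backs; the gripper's body (76 mm by 85 mm) begins 54 mm behind the grasp point. The pads swing forward as they close: fully open they stand 13 mm farther back than shut.
Start: joints at [-78.18, 17.578, 86.31, -0, 76.112, -4.211], TCP at [0.159, -0.553, 0.231] pointing down, gripper open.
Joint ranges: [-179.03, 179.03], [-60, 130.46], [8.19, 133.38], [-81.62, 261.62], [5.75, 156.47], [-153.77, 153.77]. Speed limits (degrees/s): [147.25, 147.25, 180, 180, 180, 180].

### API

Orientations are given as a 3x3 rotation matrix whose columns are the frame's x, y, z axes.
In Python, from station import bot gives the robot as it stands.
- The arm moves only by the tool step_arm, never from a script. Its argument "increments" is a list of rows, each a list of 7 numbers: the closure in counts, from 0 (fully open) to 255 (shut), then the shift along the tool's x, y, z in units of 40 mm (1.0 is 40 mm), then the turn, a rotation vector about the tool's x, y, z in units of 360 degrees (1.0 is 360 degrees). In form: [[gripper, tx, ty, tz, rx, ry, rz], ...]. A call has 1 to 5 rows; each row shifts and turns the commanded pose from where the row before left it, along the tool's axes as they then stand; what a row does not reach is not made up. A row lasts 1/12 s, in which the tool goes at most 41.7 mm and 7.16 degrees, less where a joint would pass 70% of its speed; a pose out of reach is approached as far as the arm can. A call with a number of a shift or a turn outside -1 to 1 is refused whole. A call with a gripper value outside its range is refused whole. The fingers move at their own pace and stop on an object; "force" is the grip in N (left out, the last holds). Time passes only in rows, so rows that do not move let the fingers close. It gives the time, the measured TCP pose, the force and the opening at its end, in the units of the state.
- bot.get_obs(): the state, without advancing time (a new reading comes with each control period).
- bot.get_image(name): name is "scene" or "top"; returns the picture (420x560x3 uint8, red, green, blue); there is no depth.
- bot.camera_params(name): a dict with "fx", "fy", "cx", "cy" (pixels), "R" (3x3) and "t" (3): a world point X has camera coordinates R X + t. Camera axes: x right, y down, z forward; pixel columns grow to the right and rows downward; lengths in m; the calibration is good to about 2 mm. A picture is of the moment at which its call begins. camera_params takes no time and is no camera call.
- bot.finish_job(): hands the job in, once; it reports no verdict.
The state is a dict: "time": time; "joint_pos": joint angles; "joint_vel": joint speeds; "joint_efforts": joint torques, N m; "tool_pos": TCP position; "tcp_rot": TCP orientation; "contact_force": force on the tool from outside, world axes, zero at the start; "moment": the same for the moment, N m; "finger_gap": opening from 0.0 (shut) to 1.0 (fully open).
Only numpy, scipy, OpenCV 4.12 (cv2) and the standard library are available. Lean on these libraries where they do the work, as an engineer would, in place of code of your own. Each camera call takes 0.05 s, during which the arm holds its last target.

### The job

Take the white pick-light module off its wooden block, hook its lip over the upper edge of the sloping rail, midway in the gap between the two grey modules, with its foot still lifted, and hold it there for a moment. Then tilt it down until the orange foot clip snaps under the lower edge and the module lies flush, and let go. Feel your way gently, without forcing module or rail, and leave everything else alone.

Things in the scene. Friction and masses are not known exactly. Their poses are not given: they have to be found in the camera images.
- module: The white module, 0.14 to 0.22 kg, starting level on the wooden block. Origin: centre of its flat underside (the face that lies on the rail); +x towards the lip end, +z out of its face. Body x -40..43, y -25..25, z 0..22 mm. Seated on the rail, its axes match mount's and its origin lies within about 4 mm of the middle of the rail's width.
- grip (a point): point in the module's black grip fin, at (-12, 0, 44) mm in the module's frame. The fin stands on top: x -18..-6 (12 thick), y -20..20, z 22..54 mm
- lip (a point): middle of the module's lip toe, at (33.5, 0, -9.2) mm in the module's frame. The lip is a wall x 36.5..43, z -11.2..0 with a toe x 30.5..36.5, z -11.2..-7.2 pointing to -x, all 44 wide in y: a throat 7.2 high and 6 deep for the rail's 4 mm edge. With the foot lifted 15 to 20 degrees it goes over the edge and the toe slides under it; then about the edge it tilts down
- foot (a point): underside of the module at its clip end: (-38.5, 0, 0) mm in the module's frame
- clip (a joint): the module's orange sprung foot clip (m): 0 = home, grows as it is pushed outward (module's -x), up to 8 mm. Nose tip x -29.5 mm at home, 24 wide in y, flat top at z -5.2, bevelled to x -36.5, z -19, so pushing the foot down on the rail's edge opens it. Preload 3.6 N plus 0.45 N per mm; pushing the foot home takes some 5 to 15 N there; once past the edge it springs back to 0
- mount: the two grey end brackets carrying the rail. Origin: nominal middle of the rail's top face, 100 mm over the table, midway in the gap between the two grey modules; x up the slope (25 degrees to the table, rising away from the robot at yaw 0), y along the rail, z out of its top face. Brackets at y -160 and 160 mm, up to 8 mm over the nominal rail face
- rail_nominal (a point): same point as the mount's origin. The aluminium rail is clamped rigidly anywhere up to 6 mm above or below this point along the mount's z: that offset is not in any reading and must be felt or seen. Rail: x -35..35, y -154..154 mm, edge flanges 4 thick, open space under them (|x| over 13). Two grey modules of the same shape are fixed on it, centred at y -95 and 95 mm
- stand: the dark steel stand of the rail, base plate 130 x 340 x 8 mm on the table; origin under its centre, directly below the mount; fixed
- block: wooden parking block, fixed; base plate 120 x 90 x 6, block 52 x 68 in plan, top at 30 mm on which the module's underside rests, side guides (y beyond 27 mm) up to 40 mm; origin under its centre; the module lies with its +x along the block's +x, nearly centred
- bin: blue open bin, 120 x 100 x 60 mm; origin under its centre; a bystander, leave it alone
- carton: small cardboard carton, 110 x 80 x 70 mm; origin under its centre; a bystander, leave it alone
- tape: orange roll of tape, 90 across, 25 high mm; origin under its centre; a bystander, leave it alone
- jar: jar, 60 across, 90 high mm; origin under its centre; a bystander, leave it alone
- driver: screwdriver lying on the table, about 200 mm long; a bystander, leave it alone
- cover: grey blank cover, without lip or clip (not the module), 83 x 50 x 20 mm; origin under its centre; a bystander, leave it alone
- packet: paper packet, 100 x 130 x 35 mm; origin under its centre; a bystander, leave it alone
Things that resemble listed ones, but are neither listed nor needed, are in the scene too. What is shaped like the module but pink is not meant.

How it is judged:
By the outcome, as a careful person would: the job done as asked, in the order asked, and still so for the second after the job is handed in, with the robot touching nothing.
It also fails if it takes over 58 s, if anything falls off the work surface, if the arm or the gripper's body presses on something with over 40 N, if the wrist force passes 120 N, or if a joint passes its speed limit or range.

## Working session

There is one attempt and no reset: what is moved stays moved. The work goes in short steps, Python scripts to look and compute and a tool call to move; the robot and the scene stay as the last step left them, time stands still between calls to the robot, and variables do not carry over. Pictures are saved under pics/ and viewed, and the job is handed in when it is done.

Besides the shell and the picture viewer there is one more tool, called after "Request:" as name([rows], argument=value, ...), one row to a line, values as JSON. step_arm: Moves the arm, as the interface text tells. Shifts and turns lie within -1 to 1; 1 stands for 40 mm of shift or 360 degrees of turn. Its arguments: {"type":"object","properties":{"increments":{"type":"array","items":{"type":"array","items":{"type":"number"}}},"force":{"type":"number"}},"required":["increments"]}

```bash
ls; mkdir -p pics
python3 - <<'E'
from station import bot
import cv2
o=bot.get_obs(); print(o)
for n in("scene","top"):
    im=bot.get_image(n); cv2.imwrite(f"pics/{n}0.png",im[:,:,::-1]); p=bot.camera_params(n); print(n,p)
E
```

```text
pics
{'time': 0.0, 'joint_pos': array([-7.81806209e+01,  1.76216121e+01,  8.63817675e+01,  9.79114650e-04,
        7.61123463e+01, -4.21026630e+00]), 'joint_vel': array([ 0.12380814,  0.07638997, -0.01270077,  0.00044854,  0.02891356,
       -0.0480862 ]), 'joint_efforts': array([ 3.26999489e-04, -4.57548881e+01, -2.51918042e+01,  2.94772080e-04,
        1.35483310e-02,  2.32993976e-06]), 'tool_pos': array([ 0.15862808, -0.55197142,  0.2304015 ]), 'tcp_rot': array([[ 9.61120120e-01,  2.76130328e-01, -3.97471537e-04],
       [ 2.76130564e-01, -9.61118093e-01,  1.98037079e-03],
       [ 1.64823350e-04, -2.01312825e-03, -9.99997960e-01]]), 'contact_force': array([ 0.55746343,  0.72350314, -0.26110768]), 'moment': array([-0.03616188, -0.0196841 ,  0.01598007]), 'finger_gap': 0.9991731284835528}
scene {'fx': 428.66636139721777, 'fy': 428.66636139721777, 'cx': 277.66731750194214, 'cy': 206.4092916457989, 'R': array([[-0.66837656,  0.7438201 , -0.00210436],
       [ 0.43371104,  0.38741945, -0.81351147],
       [-0.60429091, -0.54464468, -0.58154507]]), 't': array([ 0.31447751, -0.13813372,  1.43686689])}
top {'fx': 500.62855772170644, 'fy': 500.62855772170644, 'cx': 273.1996838917781, 'cy': 208.3473768033094, 'R': array([[-0.0107289 , -0.99994126,  0.00154096],
       [-0.99095004,  0.0104262 , -0.13382567],
       [ 0.13380174, -0.00296282, -0.99100369]]), 't': array([-0.00385905,  0.46977617,  1.5970084 ])}
```

View pics/scene0.png

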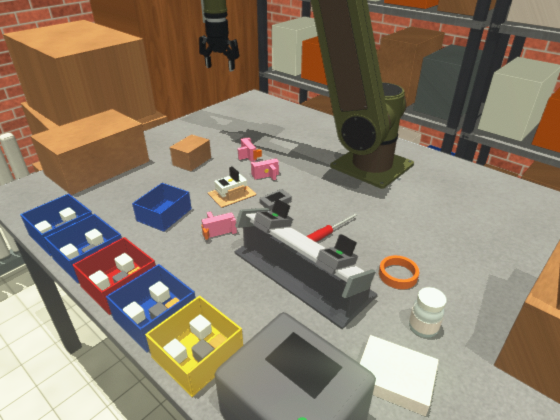

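View pics/top0.png

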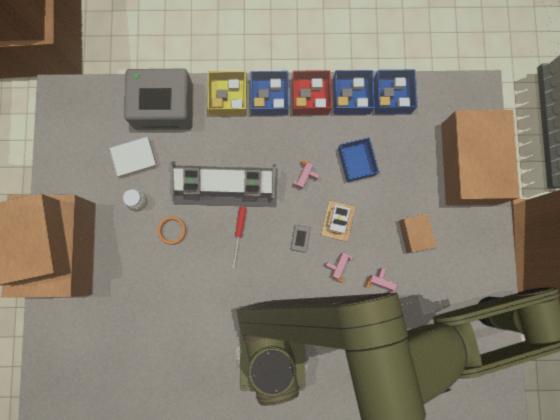

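The white module sits on the wooden block at top (340,219), scene (232,187). The pink look-alikes are at top (305,175), (340,266) and (382,283), and the grey cover is at top (300,238). I'll confirm the module with enlarged crops.

Run:
```python
import cv2,numpy as np
t=cv2.imread('pics/top0.png'); s=cv2.imread('pics/scene0.png')
a=cv2.resize(t[190:250,310:370],(600,600),interpolation=cv2.INTER_CUBIC); cv2.imwrite('pics/ct1.png',a)
a=cv2.resize(t[150:215,165:285],(800,433),interpolation=cv2.INTER_CUBIC); cv2.imwrite('pics/ct2.png',a)
a=cv2.resize(s[160:215,195:270],(800,587),interpolation=cv2.INTER_CUBIC); cv2.imwrite('pics/cs1.png',a)
a=cv2.resize(s[185:320,225:385],(700,590),interpolation=cv2.INTER_CUBIC); cv2.imwrite('pics/cs2.png',a)
```

```text
(no output)
```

View pics/ct1.png

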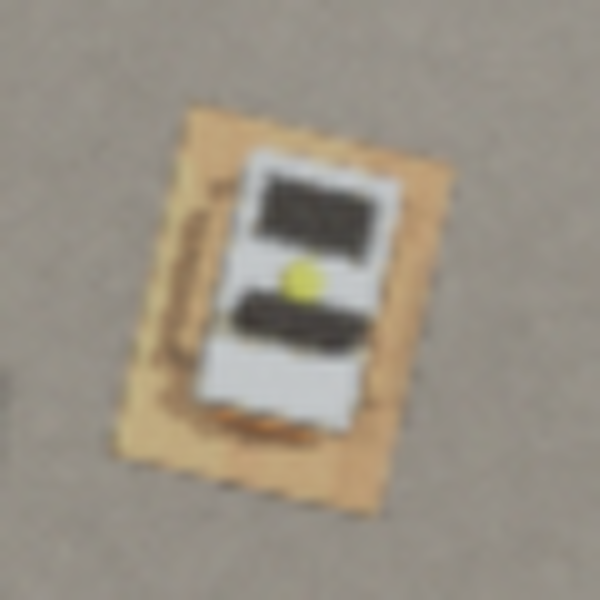

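View pics/ct2.png

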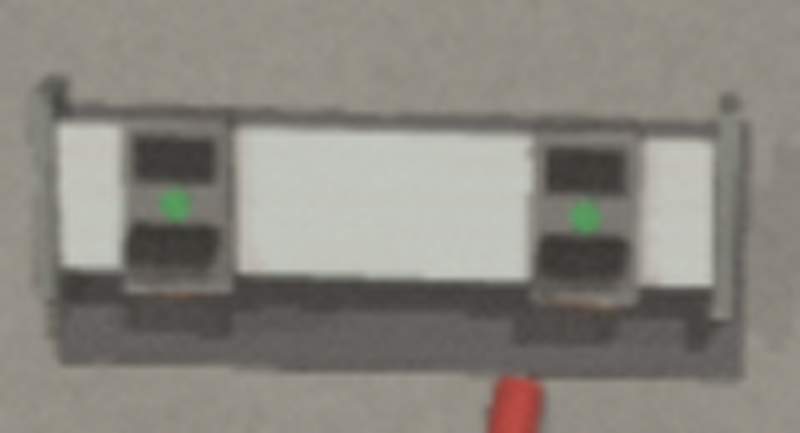

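View pics/cs1.png

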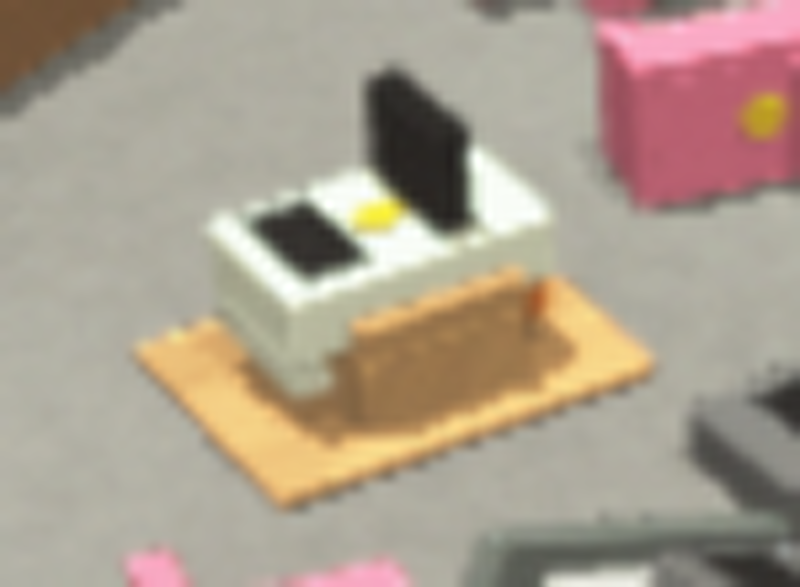

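View pics/cs2.png

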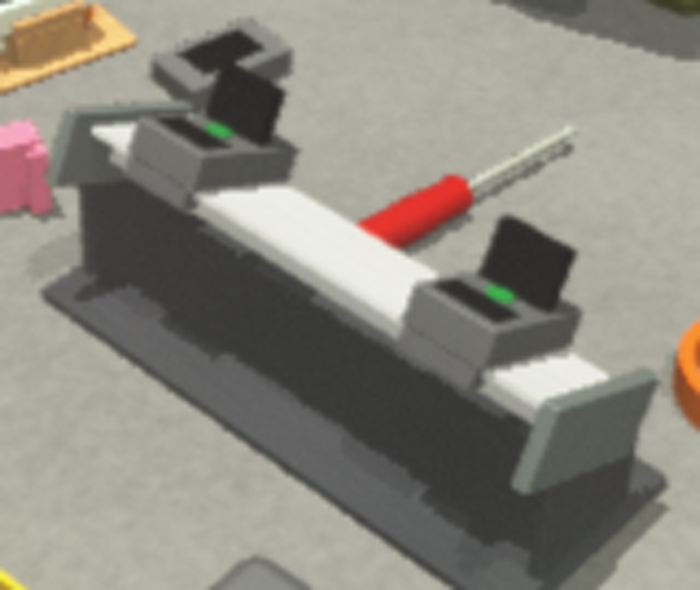

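Both crops show the white module with its lip end (dark screen) on the far side and the orange clip on the near side (bottom of the top view). It is the only white one on a wooden block, with a yellow dot and the black fin standing up. Next I'll measure it and the rail.

```bash
cat > h.py <<'E'
import numpy as np,cv2
from station import bot
P={n:bot.camera_params(n) for n in("scene","top")}
def ray(n,uv):
    p=P[n];d=np.array([(uv[0]-p['cx'])/p['fx'],(uv[1]-p['cy'])/p['fy'],1.]);return -p['R'].T@p['t'],p['R'].T@d
def onz(n,uv,z):
    c,d=ray(n,uv);return c+d*(z-c[2])/d[2]
def tri(a,b):
    c1,d1=ray("top",a);c2,d2=ray("scene",b)
    s=np.linalg.lstsq(np.c_[d1,-d2],c2-c1,rcond=None)[0]
    x,y=c1+s[0]*d1,c2+s[1]*d2
    return (x+y)/2,np.linalg.norm(x-y)*1e3
def proj(n,X):
    p=P[n];c=p['R']@X+p['t'];return np.array([p['fx']*c[0]/c[2]+p['cx'],p['fy']*c[1]/c[2]+p['cy']])
def blobs(im,lo,hi,box=None,amin=4):
    m=cv2.inRange(cv2.cvtColor(im,cv2.COLOR_BGR2HSV),np.array(lo),np.array(hi))
    if box:
        k=np.zeros_like(m);x0,y0,x1,y1=box;k[y0:y1,x0:x1]=255;m&=k
    n,l,st,ce=cv2.connectedComponentsWithStats(m)
    return m,[(st[i,4],ce[i]) for i in range(1,n) if st[i,4]>=amin]
E
python3 - <<'E'
from h import *
np.set_printoptions(precision=4,suppress=True)
t=cv2.imread('pics/top0.png'); s=cv2.imread('pics/scene0.png')
bt={'t':(165,150,285,215),'s':(225,185,385,320)}
print('green',blobs(t,(45,80,60),(80,255,255),bt['t'])[1],blobs(s,(45,80,60),(80,255,255),bt['s'])[1])
print('yel',blobs(t,(25,90,90),(35,255,255),(310,190,370,250))[1],blobs(s,(24,110,150),(36,255,255),(195,160,258,215))[1])
m,b=blobs(t,(0,0,0),(180,60,105),(325,195,355,240)); print('fin/screen top',b)
m,b=blobs(s,(0,0,0),(180,255,75),(210,160,245,190)); print('fin/scr scene',b)
m,b=blobs(t,(0,0,170),(180,40,255),(165,150,285,215),50);print('rail',b)
for i in range(1):
    k=m.copy();n,l,st,ce=cv2.connectedComponentsWithStats(m)
    for j in range(1,n):
        if st[j,4]>50:
            c,_=cv2.findContours((l==j).astype('uint8'),0,2);print(cv2.minAreaRect(c[0]))
m,b=blobs(t,(90,0,150),(180,45,255),(328,200,354,236));print('white',b)
c,_=cv2.findContours(m,0,2);r=cv2.minAreaRect(np.vstack(c));print(r)
for q in cv2.boxPoints(r):print(q,onz('top',q,.052))
m,b=blobs(t,(8,70,90),(24,255,255),(318,195,360,245),100);c,_=cv2.findContours(m,0,2);r=cv2.minAreaRect(max(c,key=cv2.contourArea));print('plate',r)
for q in cv2.boxPoints(r):print(onz('top',q,.006))
E
```

```text
green [(np.int32(12), array([190.75  , 180.3333])), (np.int32(13), array([252.3846, 182.3846]))] [(np.int32(16), array([274.5, 214. ])), (np.int32(24), array([338.7917, 251.5833]))]
yel [(np.int32(9), array([339.3333, 218.1111]))] [(np.int32(8), array([230. , 179.5]))]
fin/screen top [(np.int32(60), array([341.1   , 211.2333])), (np.int32(49), array([339.102 , 221.8571]))]
fin/scr scene [(np.int32(85), array([233.7412, 173.6   ])), (np.int32(26), array([223.5, 182. ]))]
rail [(np.int32(186), array([178.0645, 178.8548])), (np.int32(919), array([222.1872, 180.2231])), (np.int32(221), array([266.371 , 181.5294]))]
((178.0, 179.0), (20.0, 8.0), 90.0)
((222.2935791015625, 180.193115234375), (43.242652893066406, 21.22154998779297), 1.9091525077819824)
((266.0, 181.5), (21.0, 10.0), 90.0)
white [(np.int32(20), array([339. , 207.5])), (np.int32(4), array([347.5, 209. ])), (np.int32(23), array([334.8696, 216.    ])), (np.int32(17), array([344.6471, 218.1765])), (np.int32(73), array([337.6849, 227.6027]))]
((339.4058837890625, 218.4235076904297), (13.558154106140137, 24.29621124267578), 12.528807640075684)
[330.153  228.8118] [ 0.3991 -0.19    0.052 ]
[335.4235 205.0941] [ 0.4754 -0.209   0.052 ]
[348.6588 208.0353] [ 0.4654 -0.2512  0.052 ]
[343.3882 231.7529] [ 0.3892 -0.232   0.052 ]
plate ((337.877197265625, 220.540283203125), (27.037771224975586, 35.94694137573242), 12.804265975952148)
[ 0.383  -0.1639  0.006 ]
[ 0.4991 -0.193   0.006 ]
[ 0.4781 -0.2797  0.006 ]
[ 0.3625 -0.2498  0.006 ]
```

Run:
```python
from h import *
np.set_printoptions(precision=4,suppress=True)
a,e=tri((190.75,180.33),(338.79,251.58));b,e2=tri((252.38,182.38),(274.5,214.0));y,e3=tri((339.33,218.11),(230.,179.5))
print(a,e,b,e2,y,e3)
d=a-b;print('dist',np.linalg.norm(d[:2]),'yaw of y axis',np.degrees(np.arctan2(-d[0],d[1])), 'ctr',(a+b)/2)
# intensity weighted refinement
t=cv2.imread('pics/top0.png').astype(float); s=cv2.imread('pics/scene0.png').astype(float)
def wc(im,c,r,w):
    x,y0=int(round(c[0])),int(round(c[1]));p=im[y0-r:y0+r+1,x-r:x+r+1];W=np.clip(w(p)-25,0,None);Y,X=np.mgrid[-r:r+1,-r:r+1];return np.array([x+(W*X).sum()/W.sum(),y0+(W*Y).sum()/W.sum()])
g=lambda p:p[...,1]-np.maximum(p[...,0],p[...,2]); ye=lambda p:np.minimum(p[...,1],p[...,2])-p[...,0]
A=wc(t,(190.75,180.33),4,g),wc(s,(338.79,251.58),5,g);B=wc(t,(252.38,182.38),4,g),wc(s,(274.5,214.0),5,g);Y=wc(t,(339.33,218.11),3,ye),wc(s,(230,179.5),4,ye)
print(A,B,Y)
a,e=tri(*A);b,e2=tri(*B);y,e3=tri(*Y)
print(a,e,b,e2,y,e3);d=a-b;print('dist',np.linalg.norm(d[:2]),'yaw',np.degrees(np.arctan2(-d[0],d[1])),'ctr',(a+b)/2)
# rail middle segment: corner pixels on rail plane
```

```text
[0.5482 0.2445 0.1221] 2.294652021675688 [0.5399 0.0541 0.1217] 2.1274234534873147 [ 0.4336 -0.2208  0.0536] 1.7843994908441203
dist 0.19060257202428155 yaw of y axis -2.495632188239818 ctr [0.5441 0.1493 0.1219]
(array([190.7718, 180.3692]), array([338.8325, 251.7527])) (array([252.3566, 182.1721]), array([274.5187, 214.2661])) (array([339.6101, 217.761 ]), array([230.0329, 179.6595]))
[0.5482 0.2446 0.1216] 2.1929892768288495 [0.5405 0.0544 0.1214] 1.6650399796734794 [ 0.4342 -0.2212  0.0533] 0.21066395718212133
dist 0.19037045667279348 yaw -2.3112153353229368 ctr [0.5443 0.1495 0.1215]
```

```bash
cat > edge.py <<'E'
from h import *
def subedge(g,us,v0,v1,sign):
    # per column, strongest gradient between rows (linear interp v ranges)
    pts=[]
    for u in us:
        a=int(v0(u));b=int(v1(u));c=g[a:b,u].astype(float);d=np.diff(c)*sign
        k=int(d.argmax());w=np.clip(d[max(0,k-1):k+2],0,None)
        pts.append((u,a+max(0,k-1)+.5+(w*np.arange(len(w))).sum()/w.sum()))
    pts=np.array(pts);p=np.polyfit(pts[:,0],pts[:,1],1)
    r=pts[:,1]-np.polyval(p,pts[:,0]);k=abs(r)<.6;p=np.polyfit(pts[k,0],pts[k,1],1)
    return p,np.std(pts[k,1]-np.polyval(p,pts[k,0])),k.sum()
def plane(n,p,u0,u1):
    c,d0=ray(n,(u0,np.polyval(p,u0)));_,d1=ray(n,(u1,np.polyval(p,u1)));m=np.cross(d0,d1);m/=np.linalg.norm(m);return m,m@c
E
python3 - <<'E'
from edge import *
np.set_printoptions(precision=4,suppress=True)
t=cv2.imread('pics/top0.png')[:,:,2]; s=cv2.imread('pics/scene0.png')[:,:,2]
print(t[160:200,215:226:5].T); 
print(s[215:290:1,310])
E
```

```text
[[146 148 149 152 150 144 122 105 114 155 189 193 195 194 193 194 194 192
  193 193 194 193 194 194 194 195 194 193 194 192 185 136  80  76  73  72
   77  95  95  96]
 [148 147 147 150 147 146 143 110 109 140 189 191 193 194 194 193 194 193
  194 194 194 194 194 195 193 194 193 193 194 193 187 158  88  74  71  74
   83 100 102 100]
 [147 145 143 147 147 146 137 113 107 139 187 193 194 193 194 193 196 192
  193 194 193 194 194 194 194 193 194 193 194 193 188 159  91  71  74  72
   83 100 100 102]]
[178 177 176 176 174 174 173 173 172 174 174 175 174 172 176 175 175 175
 178 205 226 230 231 229 233 235 236 236 237 236 237 236 237 237 236 237
 236 235 229 220 198 172 166 161 134 100  93  85  65  57  57  57  56  57
  59  58  58  57  57  59  56  58  57  58  57  57  57  59  57  57  58  58
  62  83  87]
```

Run:
```python
import cv2
s=cv2.imread('pics/scene0.png')
a=cv2.resize(s[210:270,265:325],(600,600),interpolation=cv2.INTER_NEAREST); cv2.imwrite('pics/cs3.png',a)
```

```text
(no output)
```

View pics/cs3.png

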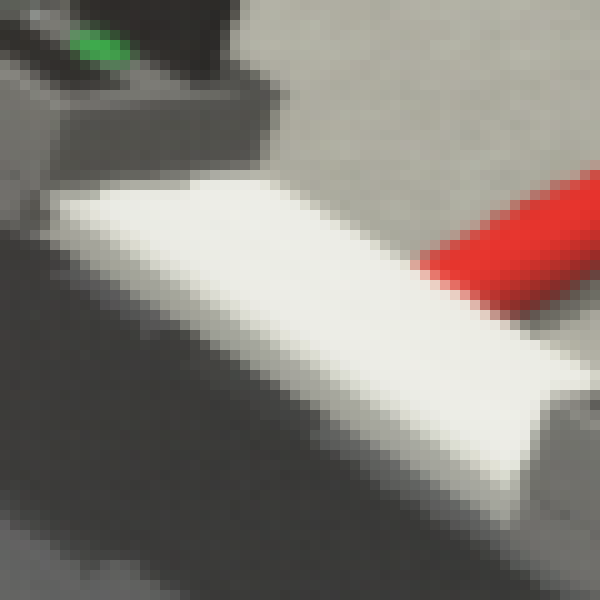

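Run:
```python
from edge import *
np.set_printoptions(precision=4,suppress=True)
t=cv2.imread('pics/top0.png')[:,:,2].astype(float); s=cv2.imread('pics/scene0.png')[:,:,2].astype(float)
def cross(g,us,lo,hi,thr,rising):
    P=[]
    for u in us:
        a,b=int(lo(u)),int(hi(u));c=g[a:b,u]
        for i in range(len(c)-1):
            if (c[i]<thr<=c[i+1]) if rising else (c[i]>=thr>c[i+1]):
                P.append((u,a+i+(thr-c[i])/(c[i+1]-c[i])));break
    P=np.array(P);p=np.polyfit(P[:,0],P[:,1],1)
    for _ in range(2):
        r=abs(P[:,1]-np.polyval(p,P[:,0]));k=r<max(.3,2*np.median(r));p=np.polyfit(P[k,0],P[k,1],1)
    return p,np.std(P[k,1]-np.polyval(p,P[k,0])),k.sum(),len(P)
us=range(203,242)
tu=cross(t,us,lambda u:164,lambda u:176,150,True); tl=cross(t,us,lambda u:184,lambda u:198,135,False)
su=cross(s,range(275,312),lambda u:232+.58*(u-275)-6+2,lambda u:232+.58*(u-275)+14,203,False)
sl=cross(s,range(294,305),lambda u:229+.6*(u-294)-6,lambda u:229+.6*(u-294)+6,203,True)
print(tu,tl,su,sl)
y0=.1495; ax=np.array([np.sin(np.radians(2.3)),np.cos(np.radians(2.3)),0])
def at(a,b,u):
    m1,d1=a;m2,d2=b;return np.linalg.solve(np.array([m1,m2,[0,1,0]]),[d1,d2,y0]),np.cross(m1,m2)/np.linalg.norm(np.cross(m1,m2))
U,du=at(plane('top',tu[0],203,242),plane('scene',su[0],275,312),0)
L,dl=at(plane('top',tl[0],203,242),plane('scene',sl[0],294,305),0)
print('upper',U,du,'lower',L,dl,'width',np.linalg.norm(U-L),'slope',np.degrees(np.arctan2((U-L)[2],(U-L)[0])),'mid',(U+L)/2)
```

```text
(array([  0.028 , 162.9444]), np.float64(0.05532044893305173), np.int64(37), 39) (array([  0.0312, 184.2794]), np.float64(0.07553974984321596), np.int64(39), 39) (array([ 0.624 , 61.3133]), np.float64(0.08314386716535196), np.int64(37), 37) (array([ 0.5998, 52.5334]), np.float64(0.047400013383702574), np.int64(11), 11)
upper [0.5844 0.1495 0.1104] [-0.0403 -0.9992  0.0065] lower [0.5189 0.1495 0.0839] [-0.0433 -0.999   0.0072] width 0.07064686721600492 slope 22.046433823952583 mid [0.5516 0.1495 0.0972]
```

```bash
cat > plan.py <<'E'
from h import *
from scipy.linalg import logm,expm
from scipy.spatial.transform import Rotation as Ro
np.set_printoptions(precision=4,suppress=True)
T_MG=np.eye(4); # TCP in module frame: tool x=mod y, y=mod x, z=-mod z
def Rm(yaw,pitch): # module: yaw about z, nose-up pitch deg
    return (Ro.from_euler('z',yaw,degrees=True)*Ro.from_euler('y',-pitch,degrees=True)).as_matrix()
S=np.array([[0,1,0],[1,0,0],[0,0,-1.]])
def tool(R,o,tcp_m=(-.012,0,.027)):
    T=np.eye(4);T[:3,:3]=R@S;T[:3,3]=np.asarray(o)+R@np.asarray(tcp_m);return T
def cur():
    o=bot.get_obs();T=np.eye(4);T[:3,:3]=o['tcp_rot'];T[:3,3]=o['tool_pos'];return T,o
def go(Tt,T0=None):
    if T0 is None:T0,_=cur()
    L=np.real(logm(np.linalg.inv(T0)@Tt));w=np.array([L[2,1],L[0,2],L[1,0]])/(2*np.pi);v=L[:3,3]/.04
    n=int(np.ceil(max(np.linalg.norm(v)/1.0,np.linalg.norm(w)*360/7.1)));n=max(n,1)
    print('total shift',v,'turn',w,'min rows',n,'per row',v/n,w/n);return v,w,n
E
python3 - <<'E'
from plan import *
T=tool(Rm(-14,0),(.431,-.2206,.03));T[2,3]=.17
print(T);go(T)
E
```

```text
[[ 0.2419  0.9703  0.      0.4194]
 [ 0.9703 -0.2419  0.     -0.2177]
 [ 0.      0.     -1.      0.17  ]
 [ 0.      0.      0.      1.    ]]
total shift [11.0364 -1.1659  1.5154] turn [-0.0003 -0.0002 -0.1666] min rows 12 per row [ 0.9197 -0.0972  0.1263] [-0.     -0.     -0.0139]
```

Request:
step_arm([
  [0,0.92,-0.097,0.126,0,0,-0.0139],
  [0,0.92,-0.097,0.126,0,0,-0.0139],
  [50,0.92,-0.097,0.126,0,0,-0.0139],
  [110,0.92,-0.097,0.126,0,0,-0.0139],
  [110,0.92,-0.097,0.126,0,0,-0.0139],
], force=40)

```text
time: 0.52
tool_pos: [0.3157, -0.4545, 0.2054]
tcp_rot: [[0.752, 0.66, 0.0], [0.66, -0.752, 0.0], [0.0, -0.0, -1.0]]
contact_force: [0.2, -0.8, 0.7]
finger_gap: 0.604
```

Request:
step_arm([
  [110,0.92,-0.097,0.126,0,0,-0.0139],
  [110,0.92,-0.097,0.126,0,0,-0.0139],
  [110,0.92,-0.097,0.126,0,0,-0.0139],
  [110,0.92,-0.097,0.126,0,0,-0.0139],
  [110,0.92,-0.097,0.126,0,0,-0.0139],
])

```text
time: 0.93
tool_pos: [0.4153, -0.2996, 0.1803]
tcp_rot: [[0.402, 0.916, 0.0], [0.916, -0.402, 0.0], [0.0, 0.0, -1.0]]
contact_force: [-0.0, 0.1, -0.5]
finger_gap: 0.569
```

Request:
step_arm([
  [110,0.92,-0.097,0.126,0,0,-0.0139],
  [110,0.92,-0.097,0.126,0,0,-0.0139],
  [110,0,0,0,0,0,0],
  [110,0,0,0,0,0,0],
])

```text
time: 1.27
tool_pos: [0.4335, -0.2275, 0.1702]
tcp_rot: [[0.237, 0.971, -0.002], [0.971, -0.237, 0.001], [0.001, -0.002, -1.0]]
contact_force: [0.3, 0.6, 0.0]
finger_gap: 0.567
```

Run:
```python
from plan import *
T=tool(Rm(-14,0),(.431,-.2206,.03));T[2,3]=.12
go(T);o=bot.get_obs();print(o['tool_pos'],o['finger_gap'],o['contact_force'])
t=bot.get_image('top')[:,:,::-1];s=bot.get_image('scene')[:,:,::-1]
cv2.imwrite('pics/a.png',np.hstack([cv2.resize(t[180:260,290:390],(400,320)),cv2.resize(s[120:220,180:280],(320,320))]))
```

```text
total shift [ 0.1527 -0.4005  1.256 ] turn [-0.0003 -0.0001  0.0008] min rows 2 per row [ 0.0764 -0.2003  0.628 ] [-0.0002 -0.      0.0004]
[ 0.4335 -0.2275  0.1702] 0.5671162071682295 [0.3226 0.6016 0.0058]
```

View pics/a.png

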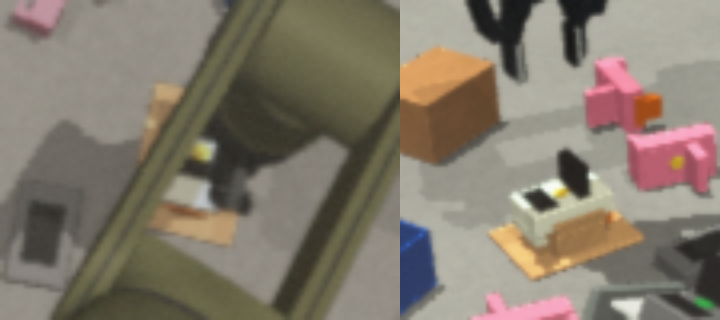

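The picture shows the gripper over the block and the module untouched. I'll correct the sideways offset first, then descend.

Request:
step_arm([
  [110,0.153,-0.4,0.25,-0.0003,0,0.0008],
  [110,0,0,0.5,0,0,0],
  [110,0,0,0.5,0,0,0],
  [110,0,0,0,0,0,0],
  [110,0,0,0,0,0,0],
])

```text
time: 1.78
tool_pos: [0.419, -0.2211, 0.1204]
tcp_rot: [[0.248, 0.969, 0.0], [0.969, -0.248, 0.0], [0.0, -0.0, -1.0]]
contact_force: [-0.2, 0.4, 0.4]
finger_gap: 0.573
```

Run:
```python
from plan import *
T=tool(Rm(-14,0),(.431,-.2206,.03))
go(T);o=bot.get_obs();print(o['tool_pos'],o['finger_gap'],o['contact_force'])
s=bot.get_image('scene')[:,:,::-1]
cv2.imwrite('pics/b.png',cv2.resize(s[120:220,180:280],(600,600)))
```

```text
total shift [ 0.083  -0.0129  1.5839] turn [-0.     -0.0001 -0.001 ] min rows 2 per row [ 0.0415 -0.0064  0.7919] [-0.     -0.     -0.0005]
[ 0.419  -0.2211  0.1204] 0.572758711668624 [-0.2175  0.3675  0.3966]
```

View pics/b.png

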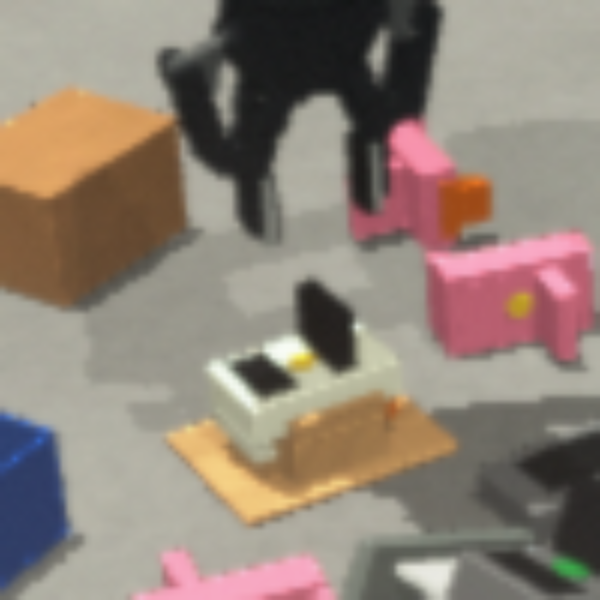

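The two finger tips straddle the fin in the scene view, with their midpoint at about (318,218) in the crop and the fin at (325,325). Going down.

Request:
step_arm([
  [110,0.083,-0.013,0.5,0,0,-0.001],
  [110,0,0,0.5,0,0,0],
  [110,0,0,0.4,0,0,0],
  [110,0,0,0,0,0,0],
  [110,0,0,0,0,0,0],
])

```text
time: 2.25
tool_pos: [0.4206, -0.2174, 0.0653]
tcp_rot: [[0.24, 0.971, 0.002], [0.971, -0.24, -0.001], [-0.0, 0.002, -1.0]]
contact_force: [0.7, -0.3, 0.3]
finger_gap: 0.57
```

Run:
```python
from plan import *
T=tool(Rm(-14,0),(.431,-.2206,.03))
go(T);o=bot.get_obs();print(o['tool_pos'],o['finger_gap'],o['contact_force'])
s=bot.get_image('scene')[:,:,::-1]
cv2.imwrite('pics/c.png',cv2.resize(s[130:220,190:280],(720,600)))
```

```text
total shift [-0.0153 -0.0294  0.2081] turn [0.0003 0.     0.0003] min rows 1 per row [-0.0153 -0.0294  0.2081] [0.0003 0.     0.0003]
[ 0.4206 -0.2174  0.0653] 0.5700820755459781 [ 0.738  -0.2798  0.2647]
```

View pics/c.png

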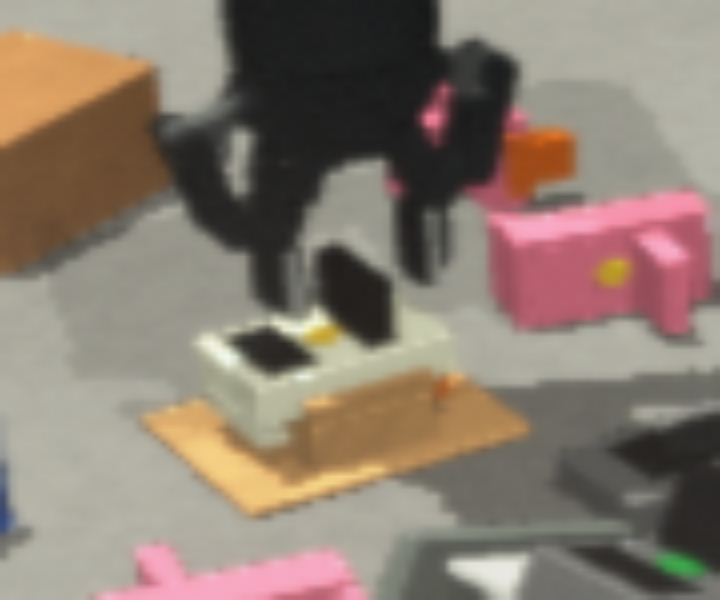

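Request:
step_arm([
  [110,-0.01,-0.02,0.17,0,0,0],
  [110,0,0,0,0,0,0],
  [160,0,0,0,0,0,0],
  [190,0,0,0,0,0,0],
  [255,0,0,0,0,0,0],
], force=40)

```text
time: 2.72
tool_pos: [0.4197, -0.217, 0.0584]
tcp_rot: [[0.239, 0.971, 0.003], [0.971, -0.239, -0.001], [-0.0, 0.003, -1.0]]
contact_force: [2.7, -1.0, 0.4]
finger_gap: 0.152
```

Request:
step_arm([
  [255,0,0,0,0,0,0],
  [255,0,0,0,0,0,0],
  [255,0,0,0,0,0,0],
], force=80)

```text
time: 2.97
tool_pos: [0.4197, -0.217, 0.0585]
tcp_rot: [[0.239, 0.971, 0.002], [0.971, -0.239, -0.001], [-0.0, 0.003, -1.0]]
contact_force: [-1.1, 0.8, 6.4]
finger_gap: 0.119
```

Run:
```python
from plan import *
o=bot.get_obs();print(o['tool_pos'],o['tcp_rot'],o['finger_gap'],o['contact_force'],o['moment'],o['time'])
s=bot.get_image('scene')[:,:,::-1]
cv2.imwrite('pics/d.png',cv2.resize(s[130:220,190:280],(720,600)))
```

```text
[ 0.4197 -0.217   0.0585] [[ 0.2393  0.9709  0.0025]
 [ 0.9709 -0.2393 -0.0009]
 [-0.0003  0.0026 -1.    ]] 0.11877927387614824 [-1.0593  0.7549  6.4108] [0.0993 0.2073 0.0586] 2.9667
```

View pics/d.png

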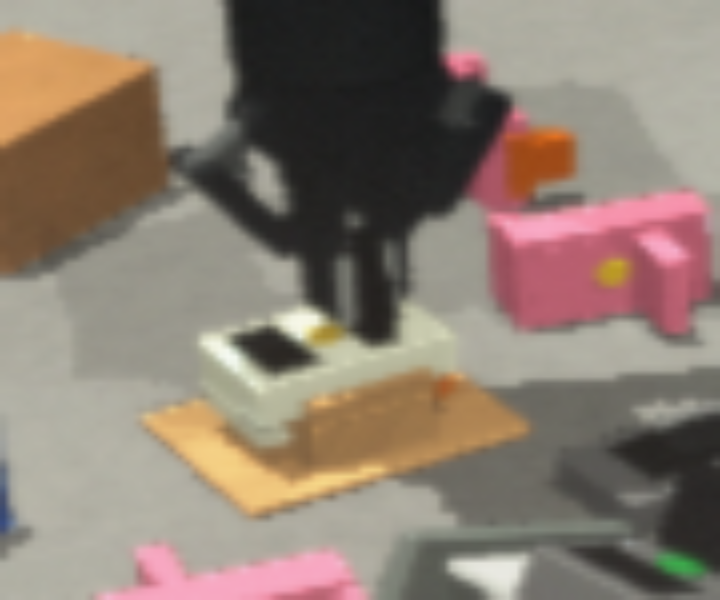

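The fin is gripped (opening about 10 mm). Lifting it straight up off the block.

Request:
step_arm([
  [255,0,0,-0.1,0,0,0],
  [255,0,0,-0.3,0,0,0],
  [255,0,0,-0.6,0,0,0],
  [255,0,0,-0.9,0,0,0],
  [255,0,0,-0.9,0,0,0],
])

```text
time: 3.43
tool_pos: [0.4176, -0.2159, 0.17]
tcp_rot: [[0.239, 0.971, -0.002], [0.971, -0.239, 0.002], [0.002, -0.003, -1.0]]
contact_force: [0.6, -0.6, -1.8]
finger_gap: 0.124
```

Request:
step_arm([
  [255,0,0,-0.9,0,0,0],
  [255,0,0,-0.9,0,0,0],
  [255,0,0,-0.6,0,0,0],
  [255,0,0,0,0,0,0],
  [255,0,0,0,0,0,0],
])

```text
time: 3.85
tool_pos: [0.4194, -0.217, 0.2671]
tcp_rot: [[0.239, 0.971, 0.004], [0.971, -0.239, -0.002], [-0.001, 0.005, -1.0]]
contact_force: [-0.4, 0.4, -2.3]
finger_gap: 0.121
```

```bash
cat >> plan.py <<'E'
TCPM=(-.012,0,.0285)
MO=np.array([.5507,.1492,.1]);YAW=-2.35
RMT=Rm(YAW,25)
def target(dx,dz,lift,dy=0):  # module origin so that ... given origin offset in mount frame, lift angle
    return tool(Rm(YAW,25-lift),MO+RMT@np.array([dx,dy,dz]),TCPM)
def hook(u,h,lift,dy=0,off=0): # underside point (u,0) over edge corner (35,off) by h along mount z
    a=np.radians(lift); x=.035-u*np.cos(a); z=off+h+u*np.sin(a); return target(x,z,lift,dy)
E
python3 - <<'E'
from plan import *
o=bot.get_obs();print(o['tool_pos'],o['finger_gap'],o['contact_force'],o['moment'],o['time'])
s=bot.get_image('scene')[:,:,::-1]
cv2.imwrite('pics/e.png',cv2.resize(s[60:220,160:320],(600,600)))
T=hook(.023,.06,17);print(T);T2=T.copy();go(T)
for h in(.06,.01,0):print(hook(.023,h,17)[:3,3])
E
```

```text
[ 0.4194 -0.217   0.2671] 0.12138582481600171 [-0.3962  0.356  -2.2733] [0.0123 0.0198 0.0119] 3.85
[[ 0.041   0.9894  0.1391  0.5185]
 [ 0.9992 -0.0406 -0.0057  0.1505]
 [ 0.      0.1392 -0.9903  0.1925]
 [ 0.      0.      0.      1.    ]]
total shift [9.4396 1.0566 1.9267] turn [-0.022   0.0022 -0.0319] min rows 10 per row [0.944  0.1057 0.1927] [-0.0022  0.0002 -0.0032]
[0.5185 0.1505 0.1925]
[0.5396 0.1497 0.1472]
[0.5438 0.1495 0.1381]
```

View pics/e.png

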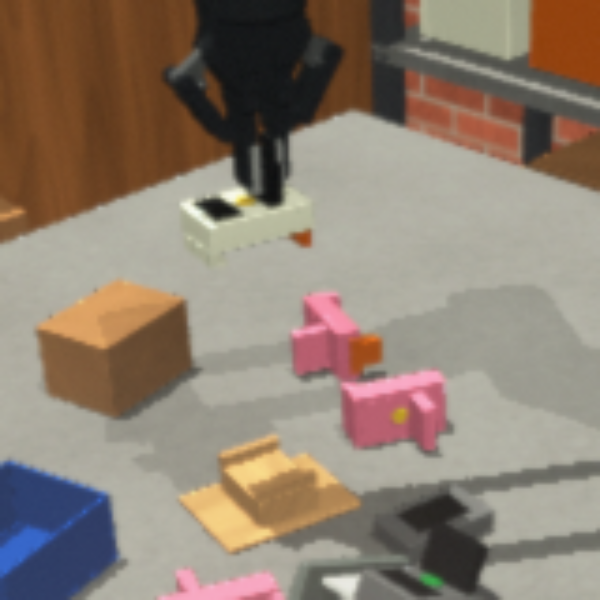

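Run:
```python
from plan import *
T=hook(.023,.06,17);T[2,3]=.255;go(T)
```

```text
total shift [9.4472 1.1664 0.3674] turn [-0.022   0.0022 -0.0319] min rows 10 per row [0.9447 0.1166 0.0367] [-0.0022  0.0002 -0.0032]
```

Request:
step_arm([
  [255,0.4,0.05,0.015,-0.0009,0.0001,-0.0013],
  [255,0.8,0.098,0.03,-0.0019,0.0002,-0.0027],
  [255,0.8,0.098,0.03,-0.0019,0.0002,-0.0027],
  [255,0.8,0.098,0.03,-0.0019,0.0002,-0.0027],
  [255,0.8,0.098,0.03,-0.0019,0.0002,-0.0027],
])

```text
time: 4.32
tool_pos: [0.4651, -0.0781, 0.2583]
tcp_rot: [[0.165, 0.985, 0.05], [0.986, -0.165, -0.004], [0.004, 0.05, -0.999]]
contact_force: [1.0, 0.2, -1.1]
finger_gap: 0.124
```

Request:
step_arm([
  [255,0.8,0.098,0.03,-0.0019,0.0002,-0.0027],
  [255,0.8,0.098,0.03,-0.0019,0.0002,-0.0027],
  [255,0.8,0.098,0.03,-0.0019,0.0002,-0.0027],
  [255,0.8,0.098,0.03,-0.0019,0.0002,-0.0027],
  [255,0.8,0.098,0.03,-0.0019,0.0002,-0.0027],
])

```text
time: 4.73
tool_pos: [0.5057, 0.0776, 0.2543]
tcp_rot: [[0.08, 0.991, 0.11], [0.997, -0.079, -0.007], [0.002, 0.11, -0.994]]
contact_force: [-0.2, -0.6, -1.5]
finger_gap: 0.122
```

Request:
step_arm([
  [255,0.8,0.098,0.03,-0.0019,0.0002,-0.0027],
  [255,0.8,0.098,0.03,-0.0019,0.0002,-0.0027],
  [255,0.25,0.03,0.01,-0.0006,0,-0.0009],
  [255,0,0,0,0,0,0],
  [255,0,0,0,0,0,0],
])

```text
time: 5.15
tool_pos: [0.5202, 0.1493, 0.2534]
tcp_rot: [[0.039, 0.99, 0.137], [0.999, -0.039, -0.008], [-0.002, 0.138, -0.99]]
contact_force: [-0.5, -0.4, -1.1]
finger_gap: 0.124
```

Run:
```python
from plan import *
o=bot.get_obs();print(o['tool_pos'],o['finger_gap'],o['contact_force'],o['moment'],o['joint_pos'],o['time'])
T=hook(.023,.05,17);go(T)
s=bot.get_image('scene')[:,:,::-1];t=bot.get_image('top')[:,:,::-1]
cv2.imwrite('pics/f.png',np.hstack([cv2.resize(s[90:330,200:440],(400,400)),cv2.resize(t[100:260,140:300],(400,400))]))
```

```text
[0.5202 0.1493 0.2534] 0.12406921910007791 [-0.4805 -0.4066 -1.1267] [ 0.0109  0.1275 -0.0281] [13.0506 10.1537 93.9578 -2.3696 68.3023 16.0254] 5.15
total shift [ 0.0317 -0.1813  1.741 ] turn [-0.0002  0.0003  0.0003] min rows 2 per row [ 0.0158 -0.0906  0.8705] [-0.0001  0.0002  0.0002]
```

View pics/f.png

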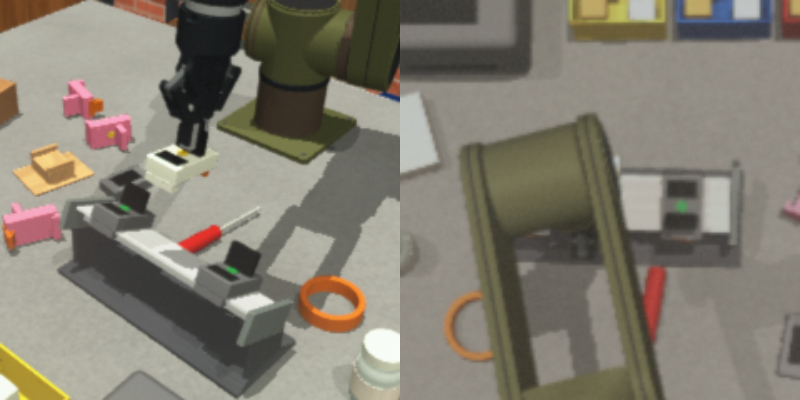

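Module is held level above the gap, and the top view is blocked by the arm, so the scene view has to do. Descending along the rail normal.

Request:
step_arm([
  [255,0.03,-0.09,0.5,0,0,0],
  [255,0,-0.09,0.7,0,0,0],
  [255,0,0,0.54,0,0,0],
  [255,0,0,0,0,0,0],
  [255,0,0,0,0,0,0],
])

```text
time: 5.67
tool_pos: [0.5236, 0.1488, 0.1848]
tcp_rot: [[0.043, 0.989, 0.139], [0.999, -0.042, -0.007], [-0.001, 0.139, -0.99]]
contact_force: [1.4, 0.2, -0.9]
finger_gap: 0.125
```

Run:
```python
from plan import *
T=hook(.023,.015,17);go(T);o=bot.get_obs();print(o['contact_force'],o['moment'])
```

```text
total shift [0.0379 0.2271 0.8673] turn [-0.      0.0003 -0.0003] min rows 1 per row [0.0379 0.2271 0.8673] [-0.      0.0003 -0.0003]
[ 1.4215  0.2132 -0.8576] [-0.001   0.1134 -0.0137]
```

Request:
step_arm([
  [255,0.04,0.11,0.43,0,0,0],
  [255,0,0.11,0.43,0,0,0],
  [255,0,0,0,0,0,0],
  [255,0,0,0,0,0,0],
])

```text
time: 6.0
tool_pos: [0.5388, 0.151, 0.154]
tcp_rot: [[0.042, 0.989, 0.143], [0.999, -0.041, -0.006], [-0.0, 0.143, -0.99]]
contact_force: [0.9, 0.3, -1.2]
finger_gap: 0.122
```

Run:
```python
from plan import *
T=hook(.023,.005,17);go(T);o=bot.get_obs();print(o['contact_force'],o['moment'])
s=bot.get_image('scene')[:,:,::-1]
cv2.imwrite('pics/g.png',cv2.resize(s[170:280,250:360],(600,600),interpolation=cv2.INTER_CUBIC))
```

```text
total shift [-0.0318  0.0336  0.2916] turn [ 0.0006  0.     -0.0001] min rows 1 per row [-0.0318  0.0336  0.2916] [ 0.0006  0.     -0.0001]
[ 0.8709  0.3459 -1.2203] [0.0025 0.1109 0.0073]
```

View pics/g.png

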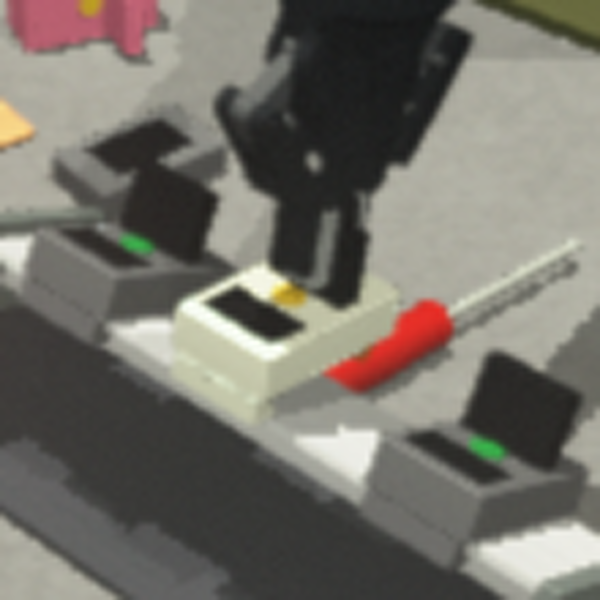

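The lip end hangs just over the upper edge, roughly midway between the grey modules. Now feeling down in small steps.

Request:
step_arm([
  [255,-0.02,0.01,0.07,0.0003,0,0],
  [255,0,0.015,0.06,0,0,0],
  [255,0,0.015,0.06,0,0,0],
  [255,0,0,0,0,0,0],
  [255,0,0,0,0,0,0],
])

```text
time: 6.47
tool_pos: [0.5409, 0.1506, 0.146]
tcp_rot: [[0.041, 0.989, 0.141], [0.999, -0.04, -0.006], [-0.0, 0.141, -0.99]]
contact_force: [0.0, -0.1, -2.4]
finger_gap: 0.122
```

Run:
```python
from plan import *
T=hook(.023,0.,17);go(T);o=bot.get_obs();print(o['tool_pos'],o['contact_force'],o['moment'])
```

```text
total shift [-0.0251  0.0458  0.2038] turn [0.0003 0.     0.    ] min rows 1 per row [-0.0251  0.0458  0.2038] [0.0003 0.     0.    ]
[0.5409 0.1506 0.146 ] [ 0.0045 -0.1488 -2.4109] [-0.0239  0.1675 -0.0415]
```

Request:
step_arm([
  [255,-0.02,0.014,0.05,0,0,0],
  [255,0,0.014,0.05,0,0,0],
  [255,0,0,0,0,0,0],
])

```text
time: 6.72
tool_pos: [0.5426, 0.1496, 0.1417]
tcp_rot: [[0.041, 0.989, 0.14], [0.999, -0.041, -0.006], [-0.0, 0.14, -0.99]]
contact_force: [-0.2, -0.1, -1.6]
finger_gap: 0.123
```

Request:
step_arm([
  [255,0,0.007,0.024,0,0,0],
  [255,0,0.007,0.024,0,0,0],
  [255,0,0,0,0,0,0],
])

```text
time: 6.97
tool_pos: [0.5434, 0.1496, 0.14]
tcp_rot: [[0.041, 0.989, 0.14], [0.999, -0.041, -0.006], [-0.0, 0.14, -0.99]]
contact_force: [0.2, -0.6, -2.4]
finger_gap: 0.123
```

Request:
step_arm([
  [255,0,0.007,0.024,0,0,0],
  [255,0,0.007,0.024,0,0,0],
  [255,0,0,0,0,0,0],
])

```text
time: 7.22
tool_pos: [0.5444, 0.1497, 0.1385]
tcp_rot: [[0.041, 0.989, 0.141], [0.999, -0.041, -0.006], [-0.0, 0.141, -0.99]]
contact_force: [-1.1, -0.4, 0.1]
finger_gap: 0.122
```

Run:
```python
from plan import *
T=hook(.023,0.,17);go(T);o=bot.get_obs();print(o['tool_pos'],o['contact_force'],o['moment'])
s=bot.get_image('scene')[:,:,::-1]
cv2.imwrite('pics/i.png',cv2.resize(s[200:270,270:340],(600,600),interpolation=cv2.INTER_CUBIC))
```

```text
total shift [-0.0052 -0.0156  0.0074] turn [0.0003 0.     0.    ] min rows 1 per row [-0.0052 -0.0156  0.0074] [0.0003 0.     0.    ]
[0.5444 0.1497 0.1385] [-1.0553 -0.4279  0.1369] [0.0271 0.2492 0.0341]
```

View pics/i.png

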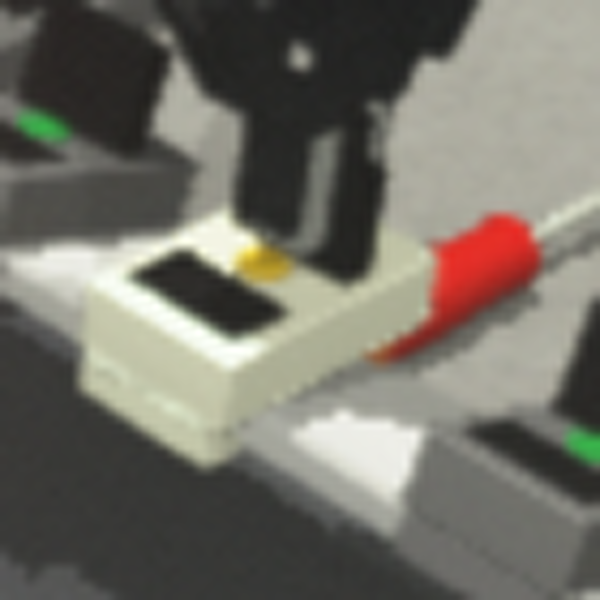

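Request:
step_arm([
  [255,0,0.003,0.012,0,0,0],
  [255,0,0,0,0,0,0],
])

```text
time: 7.43
tool_pos: [0.5445, 0.1497, 0.1383]
tcp_rot: [[0.041, 0.989, 0.141], [0.999, -0.041, -0.006], [-0.0, 0.141, -0.99]]
contact_force: [-0.1, -1.0, 1.0]
finger_gap: 0.125
```

Request:
step_arm([
  [255,0,0.003,0.012,0,0,0],
  [255,0,0,0,0,0,0],
])

```text
time: 7.6
tool_pos: [0.5447, 0.1497, 0.1381]
tcp_rot: [[0.041, 0.989, 0.141], [0.999, -0.041, -0.006], [0.0, 0.141, -0.99]]
contact_force: [-2.5, -0.2, 5.9]
finger_gap: 0.119
```

Run:
```python
from plan import *
T=hook(.023,0.,17);go(T);o=bot.get_obs();print(o['tool_pos'],o['contact_force'],o['moment'],o['time'])
```

```text
total shift [-0.0057 -0.023  -0.0035] turn [ 0.0003 -0.      0.    ] min rows 1 per row [-0.0057 -0.023  -0.0035] [ 0.0003 -0.      0.    ]
[0.5447 0.1497 0.1381] [-2.465  -0.1586  5.8611] [-0.0289  0.5641 -0.0545] 7.6
```

Contact is about 8 N along the rail normal. But its moment puts it near the clip end: at 17° and this far forward, the clip's bottom meets the rail face before the lip edge does. I'll back off, lift the foot to 20°, and feel again.

Run:
```python
from plan import *
go(hook(.023,.004,17));T=hook(.023,0.004,20);go(T);
go(hook(.023,0,20),T)
```

```text
total shift [-0.0057 -0.0521 -0.0992] turn [ 0.0003 -0.      0.    ] min rows 1 per row [-0.0057 -0.0521 -0.0992] [ 0.0003 -0.      0.    ]
total shift [-0.0057 -0.0174 -0.1436] turn [ 0.0087 -0.      0.    ] min rows 1 per row [-0.0057 -0.0174 -0.1436] [ 0.0087 -0.      0.    ]
total shift [-0.      0.0342  0.094 ] turn [0. 0. 0.] min rows 1 per row [-0.      0.0342  0.094 ] [0. 0. 0.]
```

Request:
step_arm([
  [255,0,-0.01,-0.08,0,0,0],
  [255,0,0,-0.03,0.0044,0,0],
  [255,0,0,-0.03,0.0043,0,0],
  [255,0,0,0,0,0,0],
  [255,0,0,0,0,0,0],
])

```text
time: 8.02
tool_pos: [0.544, 0.1496, 0.1429]
tcp_rot: [[0.041, 0.995, 0.087], [0.999, -0.041, -0.004], [-0.0, 0.087, -0.996]]
contact_force: [0.6, -0.1, -2.4]
finger_gap: 0.122
```

Run:
```python
from plan import *
go(hook(.023,0.,20));o=bot.get_obs();print(o['tool_pos'],o['contact_force'],o['moment'],o['time'])
```

```text
total shift [-0.004   0.0206  0.07  ] turn [ 0.  0. -0.] min rows 1 per row [-0.004   0.0206  0.07  ] [ 0.  0. -0.]
[0.544  0.1496 0.1429] [ 0.5722 -0.1349 -2.3874] [-0.0108  0.0895  0.0204] 8.0167
```

Request:
step_arm([
  [255,0,0.0085,0.0235,0,0,0],
  [255,0,0.0085,0.0235,0,0,0],
  [255,0,0.0085,0.0235,0,0,0],
  [255,0,0,0,0,0,0],
])

```text
time: 8.35
tool_pos: [0.5443, 0.1496, 0.1399]
tcp_rot: [[0.041, 0.995, 0.086], [0.999, -0.041, -0.004], [-0.0, 0.086, -0.996]]
contact_force: [0.4, 0.1, -1.6]
finger_gap: 0.118
```

Request:
step_arm([
  [255,0,0.004,0.012,0,0,0],
  [255,0,0.004,0.012,0,0,0],
  [255,0,0,0,0,0,0],
])

```text
time: 8.6
tool_pos: [0.5447, 0.1496, 0.1396]
tcp_rot: [[0.041, 0.995, 0.086], [0.999, -0.041, -0.004], [-0.0, 0.086, -0.996]]
contact_force: [-2.5, 0.7, -0.0]
finger_gap: 0.122
```

Run:
```python
from plan import *
go(hook(.023,0.,20));o=bot.get_obs();print(o['tool_pos'],o['contact_force'],o['moment'],o['time'])
```

```text
total shift [-0.0042  0.0099 -0.0132] turn [-0.0002  0.      0.    ] min rows 1 per row [-0.0042  0.0099 -0.0132] [-0.0002  0.      0.    ]
[0.5447 0.1496 0.1396] [-2.4567  0.7006 -0.0056] [-0.0376  0.3658 -0.001 ] 8.6
```

Run:
```python
from plan import *
s=bot.get_image('scene')[:,:,::-1]
cv2.imwrite('pics/j.png',cv2.resize(s[210:265,275:330],(600,600),interpolation=cv2.INTER_CUBIC))
o=bot.get_obs();print(o['contact_force'],o['moment'])
# predicted pixels under present TCP for module points + rail edge
T,_=cur();R=T[:3,:3]@S.T;og=T[:3,3]-R@np.array(TCPM)
for n,p in dict(lipLbot=(.043,.022,-.0112),lipRbot=(.043,-.022,-.0112),topR=(.043,-.025,.022),topL=(.043,.025,.022),botR=(.043,-.025,0),footR=(-.04,-.025,0),footTopR=(-.04,-.025,.022)).items():
    q=proj('scene',og+R@np.array(p));print(n,q,(q-[275,210])*600/55)
```

```text
[-2.7621  0.1605  1.8749] [ 0.0326  0.4042 -0.0575]
lipLbot [294.7123 254.9628] [215.0437 490.5035]
lipRbot [279.9561 245.5844] [ 54.0664 388.193 ]
topR [279.8939 232.7134] [ 53.388  247.7823]
topL [297.0198 243.1922] [240.2162 362.0968]
botR [279.2834 240.8818] [ 46.7284 336.8925]
footR [304.157  226.6587] [318.0765 181.7315]
footTopR [305.0305 218.7566] [327.6049  95.5269]
```

View pics/j.png

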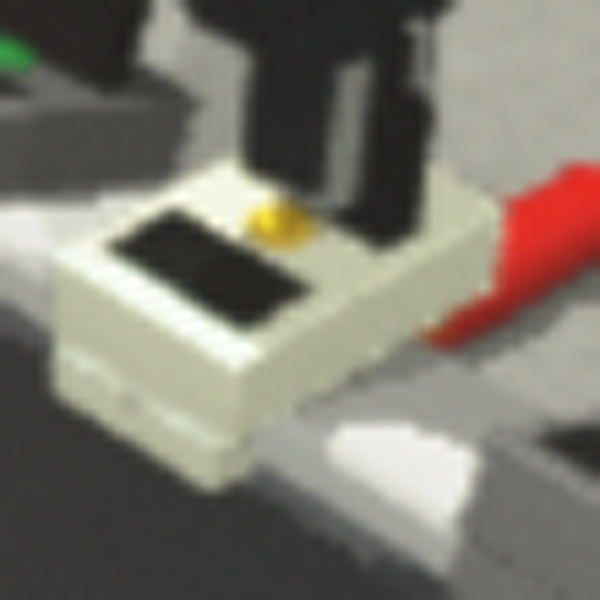

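The module outline matches my predicted pixels within 3 px of the crop (lip corner seen at (212,490), predicted (215,490)). The two contacts agree on a rail offset of about -0.5 to -0.9 mm. Easing off slightly, then sliding down the slope to hook the toe.

Request:
step_arm([
  [255,0,-0.006,-0.018,0,0,0],
  [255,0,-0.047,0.017,0,0,0],
  [255,0,-0.047,0.017,0,0,0],
  [255,0,0,0,0,0,0],
])

```text
time: 8.98
tool_pos: [0.5426, 0.1499, 0.1391]
tcp_rot: [[0.041, 0.995, 0.09], [0.999, -0.041, -0.003], [0.0, 0.09, -0.996]]
contact_force: [0.7, -0.2, 1.5]
finger_gap: 0.128
```

Run:
```python
from plan import *
go(hook(.035,0.,20));o=bot.get_obs();print(o['tool_pos'],o['contact_force'],o['moment'],o['time'])
```

```text
total shift [-0.0102 -0.2365 -0.0199] turn [ 0.0004 -0.0001  0.    ] min rows 1 per row [-0.0102 -0.2365 -0.0199] [ 0.0004 -0.0001  0.    ]
[0.5426 0.1499 0.1391] [ 0.6533 -0.2498  1.5395] [ 0.0089 -0.4258 -0.0644] 8.9833
```

Request:
step_arm([
  [255,0,0,0,0,0,0],
])

```text
time: 9.07
tool_pos: [0.5425, 0.1499, 0.1392]
tcp_rot: [[0.041, 0.995, 0.089], [0.999, -0.041, -0.003], [0.0, 0.089, -0.996]]
contact_force: [2.0, -0.0, 2.2]
finger_gap: 0.124
```

Run:
```python
from plan import *
go(hook(.035,0.,20));o=bot.get_obs();print(o['tool_pos'],o['contact_force'],o['moment'],o['time'],o['finger_gap'])
s=bot.get_image('scene')[:,:,::-1]
cv2.imwrite('pics/k.png',cv2.resize(s[210:265,275:330],(600,600),interpolation=cv2.INTER_CUBIC))
T,_=cur();R=T[:3,:3]@S.T;og=T[:3,3]-R@np.array(TCPM)
for n,p in dict(lipLbot=(.043,.022,-.0112),topL=(.043,.025,.022),topR=(.043,-.025,.022),footTopL=(-.04,.025,.022),footL=(-.04,.025,0)).items():
    q=proj('scene',og+R@np.array(p));print(n,(q-[275,210])*600/55)
print(og, RMT.T@(og-MO))
```

```text
total shift [-0.0101 -0.2342 -0.0192] turn [ 0.0004 -0.0001  0.    ] min rows 1 per row [-0.0101 -0.2342 -0.0192] [ 0.0004 -0.0001  0.    ]
[0.5425 0.1499 0.1392] [ 2.0109 -0.0474  2.2136] [-0.0678 -0.4975  0.0054] 9.0667 0.1240768344725035
lipLbot [223.2735 486.8549]
topL [248.8856 358.284 ]
topR [ 62.0566 244.3557]
footTopL [520.0455 196.7098]
footL [507.7571 284.259 ]
[0.557  0.1494 0.1118] [0.0107 0.0004 0.008 ]
```

View pics/k.png

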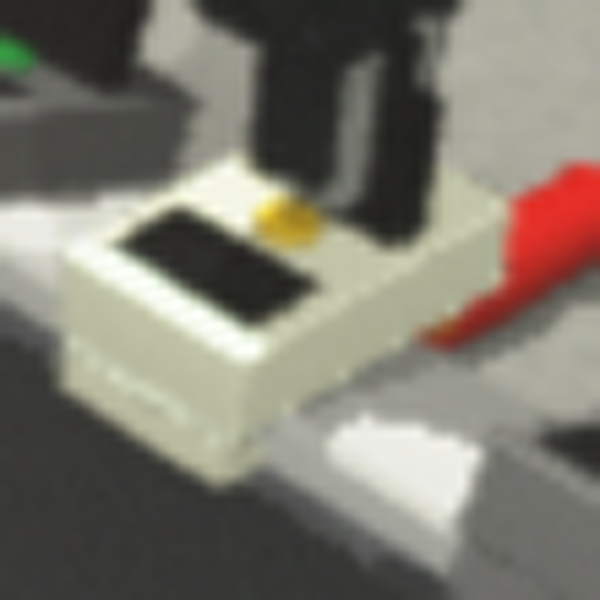

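The forces fit the module's underside dragging over the rail's upper corner: -x friction going down, +x friction sliding back, and a height giving an offset of about -0.9 mm. I'll raise it about 1.2 mm and check it is free.

Request:
step_arm([
  [255,0,-0.01,-0.028,0,0,0],
  [255,0,0,0,0,0,0],
  [255,0,0,0,0,0,0],
])

```text
time: 9.37
tool_pos: [0.5399, 0.1497, 0.1392]
tcp_rot: [[0.041, 0.996, 0.085], [0.999, -0.041, -0.004], [-0.0, 0.085, -0.996]]
contact_force: [-0.2, -0.5, 0.6]
finger_gap: 0.122
```

```bash
cat > st.py <<'E'
from plan import *
def st():
    T,o=cur();R=T[:3,:3]@S.T;og=T[:3,3]-R@np.array(TCPM);m=RMT.T@(og-MO)*1e3;Rr=RMT.T@R
    lift=np.degrees(np.arctan2(Rr[0,2],Rr[2,2]));yaw=np.degrees(np.arctan2(Rr[1,0],Rr[0,0]));roll=np.degrees(np.arctan2(Rr[2,1],Rr[2,2]))
    a=np.radians(lift);u=(35-m[0])/np.cos(a);h=m[2]-u*np.sin(a)
    f=RMT.T@o['contact_force']
    print('org',m,'lift %.2f yaw %.2f roll %.2f'%(lift,yaw,roll),'u %.1f h %.2f'%(u,h),'F_mount',f,'My %.3f'%o['moment'][1],'gap %.3f t %.2f'%(o['finger_gap'],o['time']))
E
python3 -c "
from st import *;st()"
```

```text
org [8.2008 0.0686 9.1798] lift 20.13 yaw 0.00 roll -0.02 u 28.5 h -0.65 F_mount [ 0.0836 -0.5083  0.6426] My 0.019 gap 0.122 t 9.37
```

Request:
step_arm([
  [255,0,-0.006,-0.018,0,0,0],
  [255,0,-0.03,0.009,0,0,0],
  [255,0,-0.03,0.009,0,0,0],
  [255,0,0,0,0,0,0],
  [255,0,0,0,0,0,0],
])

```text
time: 9.78
tool_pos: [0.5378, 0.1498, 0.139]
tcp_rot: [[0.041, 0.995, 0.086], [0.999, -0.041, -0.004], [-0.0, 0.086, -0.996]]
contact_force: [-0.0, -0.1, -1.0]
finger_gap: 0.119
```

```bash
python3 -c "
from st import *;st()"
```

```text
org [6.2841 0.0865 9.9463] lift 20.07 yaw 0.01 roll -0.01 u 30.6 h -0.55 F_mount [-0.4493 -0.106  -0.8615] My -0.078 gap 0.119 t 9.78
```

Request:
step_arm([
  [255,0,-0.025,0.002,0,0,0],
  [255,0,-0.025,0.007,0,0,0],
  [255,0,-0.025,0.009,0,0,0],
  [255,0,0,0,0,0,0],
  [255,0,0,0,0,0,0],
])

```text
time: 10.2
tool_pos: [0.5357, 0.1501, 0.1386]
tcp_rot: [[0.041, 0.995, 0.088], [0.999, -0.041, -0.003], [0.0, 0.088, -0.996]]
contact_force: [1.9, 0.2, 0.3]
finger_gap: 0.12
```

```bash
python3 -c "
from st import *;st()"
```

```text
org [ 4.2278  0.3023 10.4762] lift 19.97 yaw 0.01 roll 0.01 u 32.7 h -0.71 F_mount [ 1.8035  0.2572 -0.5162] My -0.233 gap 0.120 t 10.20
```

Request:
step_arm([
  [255,0,-0.003,-0.009,0,0,0],
  [255,0,-0.025,0.009,0,0,0],
  [255,0,0,0,0,0,0],
  [255,0,0,0,0,0,0],
])

```text
time: 10.53
tool_pos: [0.5345, 0.1501, 0.1385]
tcp_rot: [[0.041, 0.995, 0.087], [0.999, -0.041, -0.004], [0.0, 0.088, -0.996]]
contact_force: [1.1, -0.2, 1.9]
finger_gap: 0.122
```

```bash
python3 -c "
from st import *;st()
s=bot.get_image('scene')[:,:,::-1]
cv2.imwrite('pics/l.png',cv2.resize(s[210:265,275:330],(600,600),interpolation=cv2.INTER_CUBIC))
"
```

```text
org [ 3.0908  0.2437 10.8404] lift 19.98 yaw 0.01 roll 0.01 u 34.0 h -0.76 F_mount [ 1.7861 -0.1076  1.2788] My -0.441 gap 0.122 t 10.53
```

View pics/l.png

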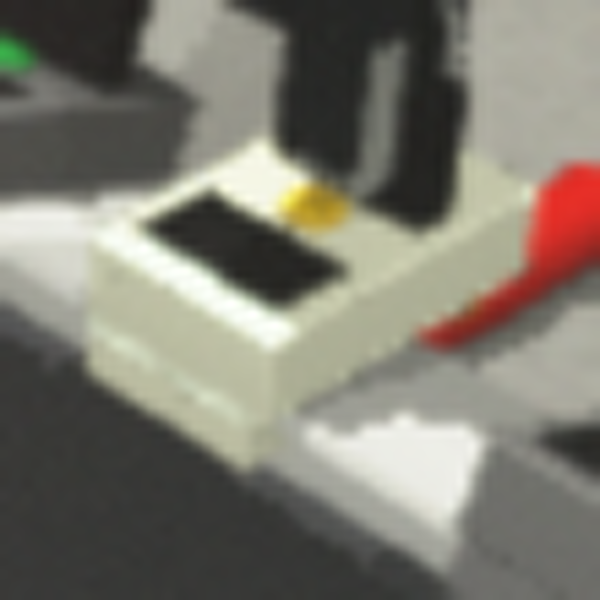

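Run:
```python
from st import *
s=cv2.imread('pics/l.png')
m,b=blobs(s,(18,120,120),(35,255,255));b=max(b,key=lambda q:q[0]);px=b[1]*55/600+[275,210]
T,_=cur();R=T[:3,:3]@S.T;og=T[:3,3]-R@np.array(TCPM)
print('dot seen',px,'pred',proj('scene',og+R@np.array([.003,0,.0225])),'pred y+1mm',proj('scene',og+R@np.array([.003,.001,.0225])),'x+1mm',proj('scene',og+R@np.array([.004,0,.0225])))
for y in(-.095,.095):print('green pred',proj('scene',MO+RMT@np.array([.003,y,.0215])),'y+1',proj('scene',MO+RMT@np.array([.003,y+.001,.0215])))
```

```text
dot seen [303.8614 228.9999] pred [303.8827 228.8347] pred y+1mm [304.2233 229.0318] x+1mm [303.5845 229.0061]
green pred [274.9405 214.5376] y+1 [275.2428 214.714 ]
green pred [339.2284 252.06  ] y+1 [339.6075 252.2813]
```

By the same camera, the module's yellow dot sits about 1.2 mm towards +y of the middle between the green dots. I'll shift it back and slide the last bit until the wall meets the edge.

Request:
step_arm([
  [255,0,-0.004,-0.013,0,0,0],
  [255,-0.03,-0.01,0.003,0,0,0],
  [255,0,-0.012,0.004,0,0,0],
  [255,0,0,0,0,0,0],
  [255,0,0,0,0,0,0],
])

```text
time: 11.0
tool_pos: [0.5335, 0.1492, 0.1385]
tcp_rot: [[0.041, 0.995, 0.087], [0.999, -0.041, -0.003], [0.0, 0.087, -0.996]]
contact_force: [2.8, 2.1, 0.5]
finger_gap: 0.123
```

```bash
python3 -c "
from st import *;st()"
```

```text
org [ 2.1793 -0.6866 11.2427] lift 19.98 yaw 0.01 roll 0.03 u 34.9 h -0.69 F_mount [ 2.653   2.1627 -0.6959] My -0.545 gap 0.123 t 11.00
```

Request:
step_arm([
  [255,0,-0.019,0.002,0,0,0],
  [255,0,0,0,0,0,0],
  [255,0,0,0,0,0,0],
])

```text
time: 11.25
tool_pos: [0.5334, 0.1492, 0.1384]
tcp_rot: [[0.041, 0.995, 0.089], [0.999, -0.041, -0.003], [0.0, 0.089, -0.996]]
contact_force: [4.9, 1.7, -1.6]
finger_gap: 0.121
```

```bash
python3 -c "
from st import *;st()"
```

```text
org [ 2.1216 -0.7051 11.2342] lift 19.91 yaw 0.01 roll 0.03 u 35.0 h -0.67 F_mount [ 3.7202  1.9223 -3.5306] My -0.880 gap 0.121 t 11.25
```

The wall now stops against the rail edge: no further travel, force up about 4 N. The lip is hooked. I'll relieve the push, come to about 17.5° of lift, and hold.

Run:
```python
from st import *
go(hook(.0345,-.0005,17.5,-.0007))
```

```text
total shift [ 0.0005 -0.0197  0.045 ] turn [-0.0067 -0.0001  0.    ] min rows 1 per row [ 0.0005 -0.0197  0.045 ] [-0.0067 -0.0001  0.    ]
```

Request:
step_arm([
  [255,0,0.012,0,0,0,0],
  [255,0,-0.007,0.022,-0.0034,0,0],
  [255,0,-0.007,0.022,-0.0033,0,0],
  [255,0,0,0,0,0,0],
  [255,0,0,0,0,0,0],
])

```text
time: 11.67
tool_pos: [0.5323, 0.1487, 0.1364]
tcp_rot: [[0.041, 0.991, 0.128], [0.999, -0.04, -0.006], [-0.001, 0.129, -0.992]]
contact_force: [3.8, 0.7, -1.3]
finger_gap: 0.127
```

```bash
python3 -c "
from st import *;st()"
```

```text
org [ 1.5698 -1.2331  9.9272] lift 17.61 yaw 0.02 roll -0.02 u 35.1 h -0.69 F_mount [ 2.8757  0.899  -2.733 ] My -0.643 gap 0.127 t 11.67
```

Request:
step_arm([
  [255,0,0.012,0,0,0,0],
  [255,0,0,0,0,0,0],
  [255,0,0,0,0,0,0],
  [255,0,0,0,0,0,0],
  [255,0,0,0,0,0,0],
])

```text
time: 12.08
tool_pos: [0.5324, 0.1488, 0.1364]
tcp_rot: [[0.041, 0.991, 0.127], [0.999, -0.041, -0.006], [-0.0, 0.127, -0.992]]
contact_force: [0.7, 0.7, 1.6]
finger_gap: 0.122
```

Run:
```python
from st import *
st()
im=bot.get_image('scene')[:,:,::-1]
s=cv2.resize(im[200:275,265:340],(600,600),interpolation=cv2.INTER_CUBIC);cv2.imwrite('pics/m.png',s)
m,b=blobs(s,(18,120,120),(35,255,255));b=max(b,key=lambda q:q[0]);px=b[1]*75/600+[265,200]
T,_=cur();R=T[:3,:3]@S.T;og=T[:3,3]-R@np.array(TCPM)
print('dot seen',px,'pred',proj('scene',og+R@np.array([.003,0,.0225])))
```

```text
org [ 1.6    -1.2018  9.8946] lift 17.68 yaw 0.00 roll -0.02 u 35.1 h -0.75 F_mount [1.2856 0.7693 1.2151] My -0.358 gap 0.122 t 12.08
dot seen [303.8468 228.8773] pred [303.9098 228.6928]
```

View pics/m.png

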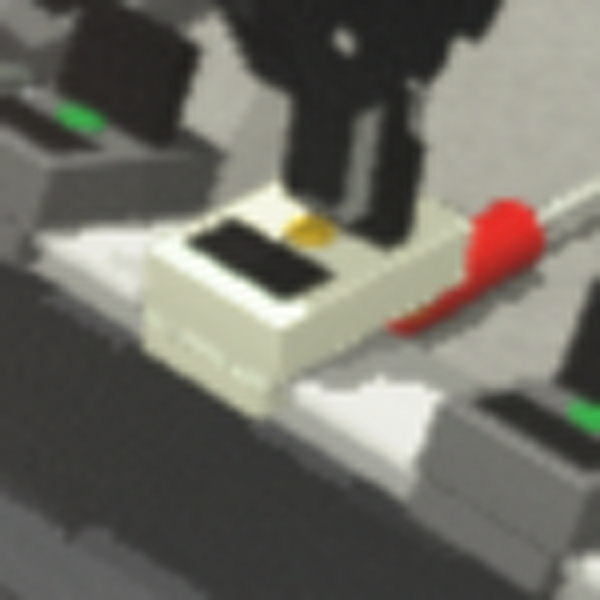

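The lip wall is at the rail's upper edge at about (270,400) in the crop, the foot is lifted 17.7°, and the module is centred between the grey ones. Holding for a good second.

Request:
step_arm([
  [255,0,0,0,0,0,0],
  [255,0,0,0,0,0,0],
  [255,0,0,0,0,0,0],
  [255,0,0,0,0,0,0],
  [255,0,0,0,0,0,0],
])

```text
time: 12.55
tool_pos: [0.5324, 0.1488, 0.1364]
tcp_rot: [[0.041, 0.991, 0.128], [0.999, -0.041, -0.006], [-0.0, 0.128, -0.992]]
contact_force: [-0.3, -0.4, 1.8]
finger_gap: 0.123
```

Request:
step_arm([
  [255,0,0,0,0,0,0],
  [255,0,0,0,0,0,0],
  [255,0,0,0,0,0,0],
  [255,0,0,0,0,0,0],
  [255,0,0,0,0,0,0],
])

```text
time: 12.97
tool_pos: [0.5324, 0.1488, 0.1363]
tcp_rot: [[0.041, 0.991, 0.128], [0.999, -0.041, -0.006], [-0.0, 0.128, -0.992]]
contact_force: [-0.9, -0.8, 1.9]
finger_gap: 0.119
```

Request:
step_arm([
  [255,0,0,0,0,0,0],
  [255,0,0,0,0,0,0],
  [255,0,0,0,0,0,0],
  [255,0,0,0,0,0,0],
  [255,0,0,0,0,0,0],
])

```text
time: 13.38
tool_pos: [0.5325, 0.1488, 0.1364]
tcp_rot: [[0.041, 0.991, 0.128], [0.999, -0.041, -0.006], [-0.0, 0.128, -0.992]]
contact_force: [-1.5, -1.1, 3.2]
finger_gap: 0.119
```

Run:
```python
from st import *
st()
from plan import *
T0,_=cur();T=T0
for l in (14,10,6,3,0,-1):
    # at tilt l: wall gap: lower corner; final origin x ~0 -> u=35
    Tn=hook(.0347,-.0008,l,-.0012);print(l);go(Tn,T);T=Tn
```

```text
org [ 1.6879 -1.1045  9.8427] lift 17.66 yaw 0.01 roll -0.01 u 35.0 h -0.76 F_mount [ 0.0571 -1.1817  3.533 ] My 0.082 gap 0.119 t 13.38
14
total shift [-0.0025 -0.0388  0.0757] turn [-0.0102  0.      0.    ] min rows 1 per row [-0.0025 -0.0388  0.0757] [-0.0102  0.      0.    ]
10
total shift [-0.     -0.0497  0.0815] turn [-0.0111  0.      0.    ] min rows 1 per row [-0.     -0.0497  0.0815] [-0.0111  0.      0.    ]
6
total shift [-0.     -0.0497  0.0815] turn [-0.0111 -0.      0.    ] min rows 1 per row [-0.     -0.0497  0.0815] [-0.0111 -0.      0.    ]
3
total shift [-0.     -0.0373  0.0611] turn [-0.0083  0.      0.    ] min rows 1 per row [-0.     -0.0373  0.0611] [-0.0083  0.      0.    ]
0
total shift [-0.     -0.0373  0.0611] turn [-0.0083  0.      0.    ] min rows 1 per row [-0.     -0.0373  0.0611] [-0.0083  0.      0.    ]
-1
total shift [-0.     -0.0124  0.0204] turn [-0.0028  0.      0.    ] min rows 1 per row [-0.     -0.0124  0.0204] [-0.0028  0.      0.    ]
```

Request:
step_arm([
  [255,0,-0.0124,0.0204,-0.0028,0,0],
  [255,0,-0.0124,0.0204,-0.0028,0,0],
  [255,0,-0.0124,0.0204,-0.0028,0,0],
  [255,0,-0.0124,0.0204,-0.0028,0,0],
  [255,0,0,0,0,0,0],
])

```text
time: 13.8
tool_pos: [0.5308, 0.149, 0.1327]
tcp_rot: [[0.041, 0.979, 0.198], [0.999, -0.04, -0.008], [-0.0, 0.198, -0.98]]
contact_force: [0.6, -0.8, 0.4]
finger_gap: 0.123
```

```bash
python3 -c "
from st import *;st()
go(hook(.0347,-.0008,10,-.0012))"
```

```text
org [ 0.8126 -0.9904  7.4855] lift 13.58 yaw 0.03 roll 0.01 u 35.2 h -0.77 F_mount [ 0.7234 -0.8241  0.1187] My 0.045 gap 0.123 t 13.80
total shift [-0.0051 -0.0326  0.074 ] turn [-0.0099  0.      0.0001] min rows 1 per row [-0.0051 -0.0326  0.074 ] [-0.0099  0.      0.0001]
```

Request:
step_arm([
  [255,0,-0.0105,0.0204,-0.0028,0,0],
  [255,0,-0.0105,0.0204,-0.0028,0,0],
  [255,0,-0.0105,0.0204,-0.0028,0,0],
  [255,0,0,0,0,0,0],
])

```text
time: 14.13
tool_pos: [0.5298, 0.1491, 0.1299]
tcp_rot: [[0.041, 0.968, 0.248], [0.999, -0.039, -0.01], [-0.0, 0.248, -0.969]]
contact_force: [-0.9, 0.2, 1.3]
finger_gap: 0.118
```

```bash
python3 -c "
from st import *;st()
go(hook(.0347,-.0008,7,-.0012))"
```

```text
org [ 0.2379 -0.9643  5.7546] lift 10.63 yaw 0.03 roll 0.00 u 35.4 h -0.77 F_mount [-0.2472  0.1529  1.5875] My 0.272 gap 0.118 t 14.13
total shift [-0.0058 -0.0283  0.0752] turn [-0.0101  0.      0.0001] min rows 1 per row [-0.0058 -0.0283  0.0752] [-0.0101  0.      0.0001]
```

Request:
step_arm([
  [255,0,-0.009,0.0204,-0.0028,0,0],
  [255,0,-0.009,0.0204,-0.0028,0,0],
  [255,0,-0.009,0.0204,-0.0028,0,0],
  [255,0,0,0,0,0,0],
])

```text
time: 14.47
tool_pos: [0.5289, 0.149, 0.1273]
tcp_rot: [[0.041, 0.954, 0.298], [0.999, -0.039, -0.013], [-0.0, 0.298, -0.955]]
contact_force: [-4.0, -0.3, 3.4]
finger_gap: 0.125
```

```bash
python3 -c "
from st import *;st()
go(hook(.0347,-.0008,4,-.0012))"
```

```text
org [-0.0993 -1.1369  4.0695] lift 7.66 yaw 0.02 roll -0.02 u 35.4 h -0.65 F_mount [-2.1552 -0.4236  4.7213] My 0.627 gap 0.125 t 14.47
total shift [-0.0017 -0.0273  0.0789] turn [-0.0102  0.0001  0.0001] min rows 1 per row [-0.0017 -0.0273  0.0789] [-0.0102  0.0001  0.0001]
```

The clip bevel is now meeting the lower edge (about 6 N). I'll carry on tilting gently.

Request:
step_arm([
  [255,0,-0.009,0.0204,-0.0028,0,0],
  [255,0,-0.009,0.0204,-0.0028,0,0],
  [255,0,0,0,0,0,0],
])

```text
time: 14.72
tool_pos: [0.5284, 0.1489, 0.1254]
tcp_rot: [[0.041, 0.943, 0.33], [0.999, -0.038, -0.014], [-0.001, 0.331, -0.944]]
contact_force: [-5.0, 0.4, 4.1]
finger_gap: 0.123
```

Request:
step_arm([
  [255,0,-0.009,0.0204,-0.0028,0,0],
  [255,0,-0.009,0.0204,-0.0028,0,0],
  [255,0,0,0,0,0,0],
])

```text
time: 14.97
tool_pos: [0.5279, 0.1488, 0.1232]
tcp_rot: [[0.041, 0.931, 0.363], [0.999, -0.038, -0.016], [-0.001, 0.363, -0.932]]
contact_force: [-6.7, 1.1, 3.9]
finger_gap: 0.12
```

```bash
python3 -c "
from st import *;st()
go(hook(.0347,-.0008,0,-.0012))"
```

```text
org [-0.7013 -1.3953  1.394 ] lift 3.72 yaw 0.01 roll -0.06 u 35.8 h -0.92 F_mount [-4.4571  0.8344  6.3708] My 0.676 gap 0.120 t 14.97
total shift [ 0.0043 -0.0194  0.0735] turn [-0.0103  0.0002  0.    ] min rows 1 per row [ 0.0043 -0.0194  0.0735] [-0.0103  0.0002  0.    ]
```

Request:
step_arm([
  [255,0,-0.005,0.0204,-0.0028,0,0],
  [255,0,-0.005,0.0204,-0.0028,0,0],
  [255,0,0,0,0,0,0],
])

```text
time: 15.22
tool_pos: [0.5275, 0.1486, 0.1212]
tcp_rot: [[0.041, 0.918, 0.394], [0.999, -0.037, -0.018], [-0.001, 0.395, -0.919]]
contact_force: [-7.9, 0.8, 5.1]
finger_gap: 0.121
```

Request:
step_arm([
  [255,0,-0.005,0.0204,-0.0028,0,0],
  [255,0,0,0,0,0,0],
])

```text
time: 15.38
tool_pos: [0.5283, 0.1485, 0.1206]
tcp_rot: [[0.041, 0.911, 0.411], [0.999, -0.037, -0.018], [-0.002, 0.412, -0.911]]
contact_force: [-6.7, 0.1, 5.3]
finger_gap: 0.128
```

```bash
python3 -c "
from st import *;st()
go(hook(.0347,-.0008,0,-.0012))"
```

```text
org [ 0.1139 -1.6698 -0.548 ] lift 0.69 yaw 0.02 roll -0.09 u 34.9 h -0.97 F_mount [-3.82   -0.1958  7.6456] My 0.586 gap 0.128 t 15.38
total shift [ 0.0107 -0.0039  0.0099] turn [-0.0019  0.0002  0.0001] min rows 1 per row [ 0.0107 -0.0039  0.0099] [-0.0019  0.0002  0.0001]
```

Request:
step_arm([
  [255,0,0,0.016,-0.0024,0,0],
  [255,0,0,0,0,0,0],
])

```text
time: 15.55
tool_pos: [0.5292, 0.1485, 0.1208]
tcp_rot: [[0.041, 0.904, 0.426], [0.999, -0.037, -0.019], [-0.001, 0.427, -0.904]]
contact_force: [-7.2, -1.2, 8.9]
finger_gap: 0.122
```

```bash
python3 -c "
from st import *;st()"
```

```text
org [ 1.46   -1.5696 -0.4837] lift -0.25 yaw 0.01 roll -0.08 u 33.5 h -0.33 F_mount [-2.7287 -1.529  11.1209] My 0.990 gap 0.122 t 15.55
```

Request:
step_arm([
  [255,0,0,0.012,-0.002,0,0],
  [255,0,0,0,0,0,0],
])

```text
time: 15.72
tool_pos: [0.529, 0.1485, 0.1209]
tcp_rot: [[0.042, 0.898, 0.438], [0.999, -0.037, -0.019], [-0.001, 0.438, -0.899]]
contact_force: [-12.8, 1.0, 16.5]
finger_gap: 0.121
```

```bash
python3 -c "
from st import *;st()
s=bot.get_image('scene')[:,:,::-1]
cv2.imwrite('pics/n.png',cv2.resize(s[200:275,265:340],(600,600),interpolation=cv2.INTER_CUBIC))"
```

```text
org [ 1.6509 -1.5815 -0.1915] lift -0.98 yaw -0.01 roll -0.07 u 33.4 h 0.38 F_mount [-4.6304  0.4699 20.4028] My 1.412 gap 0.121 t 15.72
```

View pics/n.png

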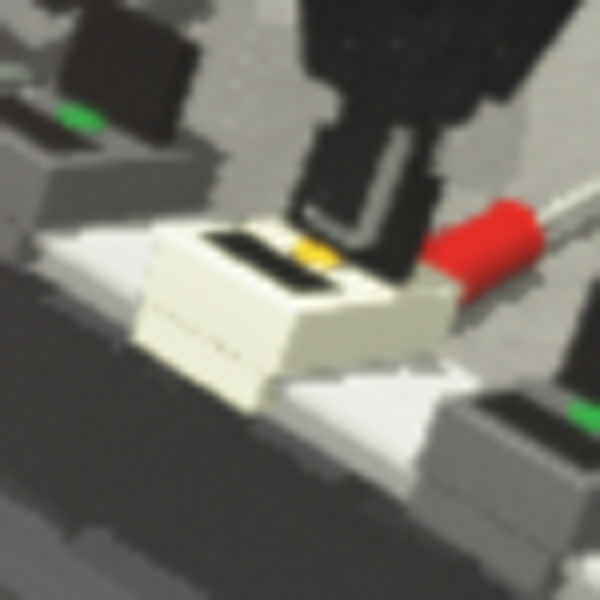

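Force rose to about 20 N without further travel. Before pushing more, I'll compare visible corners and edge slopes with the grey modules to see whether it is flush.

Run:
```python
from st import *
im=bot.get_image('scene')[:,:,::-1]
cv2.imwrite('pics/o1.png',cv2.resize(im[225:270,280:330],(800,720),interpolation=cv2.INTER_CUBIC)[:600])
cv2.imwrite('pics/o2.png',cv2.resize(im[232:277,312:362],(667,600),interpolation=cv2.INTER_CUBIC))
for lift in(0,2,4,6):
    R=Rm(YAW,25-lift);og=MO+RMT@np.array([.001,-.0012,-.0008+.035*np.sin(np.radians(lift))])
    print(lift,{n:np.round((proj('scene',og+R@np.array(p))-[265,200])*8,0) for n,p in dict(topL=(.043,.025,.022),topR=(.043,-.025,.022),ftL=(-.04,.025,.022),fbL=(-.04,.025,0),lipL=(.043,.022,-.0112),dot=(.003,0,.0225)).items()})
st()
```

```text
0 {'topL': array([299., 311.]), 'topR': array([162., 229.]), 'ftL': array([471., 284.]), 'fbL': array([446., 352.]), 'lipL': array([253., 416.]), 'dot': array([317., 256.])}
2 {'topL': array([297., 312.]), 'topR': array([160., 230.]), 'ftL': array([472., 276.]), 'fbL': array([449., 344.]), 'lipL': array([253., 417.]), 'dot': array([317., 252.])}
4 {'topL': array([295., 313.]), 'topR': array([159., 231.]), 'ftL': array([474., 268.]), 'fbL': array([452., 336.]), 'lipL': array([254., 417.]), 'dot': array([316., 249.])}
6 {'topL': array([293., 315.]), 'topR': array([157., 233.]), 'ftL': array([475., 260.]), 'fbL': array([455., 328.]), 'lipL': array([255., 418.]), 'dot': array([316., 246.])}
org [ 1.6885 -1.6044 -0.2096] lift -0.95 yaw -0.01 roll -0.08 u 33.3 h 0.34 F_mount [-3.8268  0.4049 21.5234] My 1.473 gap 0.123 t 15.82
```

View pics/o1.png

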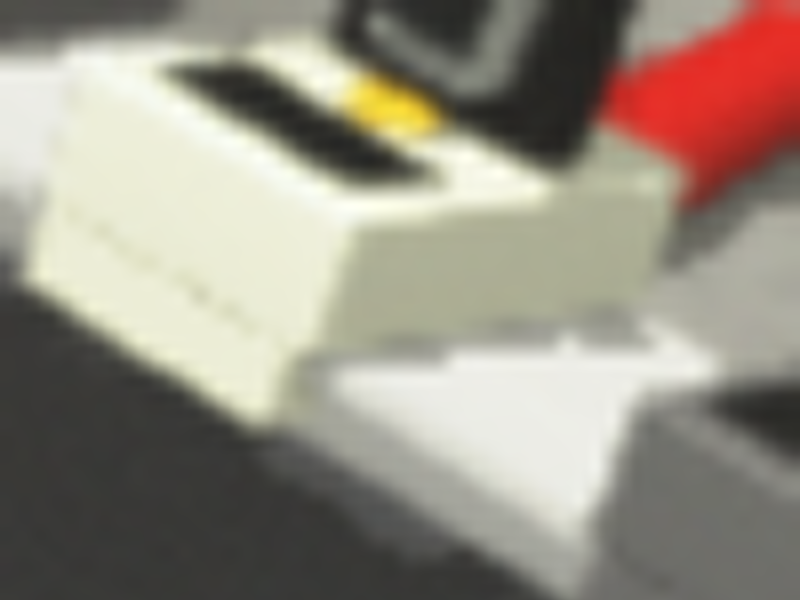

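View pics/o2.png

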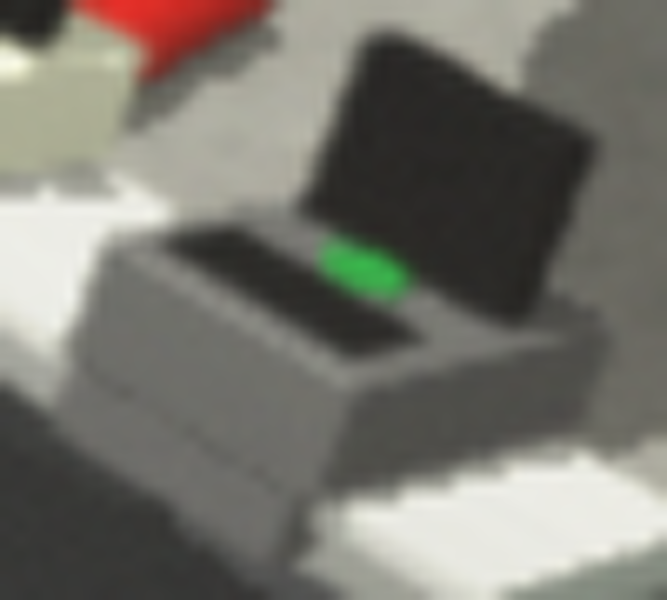

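By the visible corners it's flush: the foot-end top corner is seen at (460,290) against (471,284) predicted for 0° lift and (474,268) for 4°. I'll relieve the push, then check the clip by a gentle foot-up pull.

Request:
step_arm([
  [255,0,0,-0.016,0.0024,0,0],
  [255,0,0,-0.006,0.001,0,0],
  [255,0,0,0,0,0,0],
])

```text
time: 16.07
tool_pos: [0.5309, 0.149, 0.1216]
tcp_rot: [[0.042, 0.907, 0.42], [0.999, -0.038, -0.017], [0.0, 0.42, -0.907]]
contact_force: [-3.9, 1.0, 5.3]
finger_gap: 0.125
```

```bash
python3 -c "
from st import *;st()"
```

```text
org [ 3.0881 -1.009  -0.6274] lift 0.15 yaw -0.04 roll -0.01 u 31.9 h -0.71 F_mount [-1.3606  0.8443  6.4478] My 0.577 gap 0.125 t 16.07
```

Request:
step_arm([
  [255,0,0,-0.016,0.0024,0,0],
  [255,0,0,-0.01,0.0015,0,0],
  [255,0,0,0,0,0,0],
])

```text
time: 16.32
tool_pos: [0.5304, 0.1489, 0.1223]
tcp_rot: [[0.042, 0.917, 0.397], [0.999, -0.038, -0.017], [-0.0, 0.398, -0.917]]
contact_force: [-1.7, -0.0, 0.9]
finger_gap: 0.123
```

```bash
python3 -c "
from st import *;st()"
```

```text
org [ 2.2733 -1.1189 -0.0444] lift 1.56 yaw -0.03 roll -0.02 u 32.7 h -0.93 F_mount [-1.1386 -0.1164  1.5055] My 0.105 gap 0.123 t 16.32
```

Request:
step_arm([
  [255,0,-0.02,-0.016,0.0024,0,0],
  [255,0,-0.02,-0.01,0.0015,0,0],
  [255,0,0,0,0,0,0],
])

```text
time: 16.57
tool_pos: [0.5299, 0.149, 0.1225]
tcp_rot: [[0.041, 0.926, 0.376], [0.999, -0.038, -0.016], [-0.0, 0.377, -0.926]]
contact_force: [5.1, -0.7, -7.3]
finger_gap: 0.122
```

```bash
python3 -c "
from st import *;st()"
```

```text
org [ 1.2604 -1.0738  0.15  ] lift 2.87 yaw 0.02 roll -0.00 u 33.8 h -1.54 F_mount [ 1.5157 -0.4627 -8.8142] My -1.021 gap 0.122 t 16.57
```

The clip holds: lifting the foot end met about -8 N of pull-back. Going back to flush and easing the force before letting go.

```bash
python3 -c "
from st import *
go(hook(.0345,-.0006,0.,-.0011))"
```

```text
total shift [-0.0006 -0.0542  0.0342] turn [-0.008  0.     0.   ] min rows 1 per row [-0.0006 -0.0542  0.0342] [-0.008  0.     0.   ]
```

Request:
step_arm([
  [255,0,-0.018,0.011,-0.0027,0,0],
  [255,0,-0.018,0.012,-0.0027,0,0],
  [255,0,-0.018,0.012,-0.0027,0,0],
  [255,0,0,0,0,0,0],
  [255,0,0,0,0,0,0],
])

```text
time: 16.98
tool_pos: [0.527, 0.1492, 0.1204]
tcp_rot: [[0.041, 0.906, 0.422], [0.999, -0.037, -0.017], [-0.0, 0.422, -0.907]]
contact_force: [1.9, -0.3, -1.4]
finger_gap: 0.12
```

```bash
python3 -c "
from st import *;st()"
```

```text
org [-0.8395 -1.0185 -0.0216] lift 0.05 yaw 0.02 roll -0.01 u 35.8 h -0.05 F_mount [ 1.1138 -0.1864 -2.066 ] My 0.115 gap 0.120 t 16.98
```

Request:
step_arm([
  [255,0,0.022,0.01,0,0,0],
  [255,0,0,0.01,0,0,0],
  [255,0,0,0,0,0,0],
])

```text
time: 17.23
tool_pos: [0.5276, 0.149, 0.1201]
tcp_rot: [[0.041, 0.906, 0.421], [0.999, -0.037, -0.018], [-0.0, 0.422, -0.907]]
contact_force: [-0.1, -0.3, 0.2]
finger_gap: 0.129
```

```bash
python3 -c "
from st import *;st()"
```

```text
org [-0.4225 -1.1496 -0.5467] lift 0.06 yaw -0.01 roll -0.02 u 35.4 h -0.58 F_mount [ 0.0049 -0.3132  0.2551] My 0.311 gap 0.129 t 17.23
```

Nearly force-free and flush. Opening the fingers gradually.

Request:
step_arm([
  [255,0,0,0.006,0,0,0],
  [225,0,0,0,0,0,0],
  [205,0,0,0,0,0,0],
  [170,0,0,0,0,0,0],
  [130,0,0,0,0,0,0],
], force=20)

```text
time: 17.65
tool_pos: [0.5282, 0.1492, 0.12]
tcp_rot: [[0.041, 0.906, 0.422], [0.999, -0.037, -0.017], [0.0, 0.423, -0.906]]
contact_force: [-0.0, -0.4, -0.2]
finger_gap: 0.456
```

Request:
step_arm([
  [110,0,0,0,0,0,0],
  [110,0,0,0,0,0,0],
  [110,0,0,0,0,0,0],
])

```text
time: 17.9
tool_pos: [0.528, 0.1491, 0.1199]
tcp_rot: [[0.041, 0.906, 0.422], [0.999, -0.037, -0.017], [-0.0, 0.422, -0.906]]
contact_force: [0.5, 0.3, -0.4]
finger_gap: 0.571
```

```bash
python3 -c "
from st import *;st()
s=bot.get_image('scene')[:,:,::-1]
cv2.imwrite('pics/p.png',cv2.resize(s[190:280,260:350],(600,600),interpolation=cv2.INTER_CUBIC))"
```

```text
org [-0.1898 -0.9928 -0.8758] lift 0.02 yaw 0.01 roll -0.00 u 35.2 h -0.89 F_mount [ 0.2343  0.2718 -0.5386] My 0.234 gap 0.571 t 17.90
```

View pics/p.png

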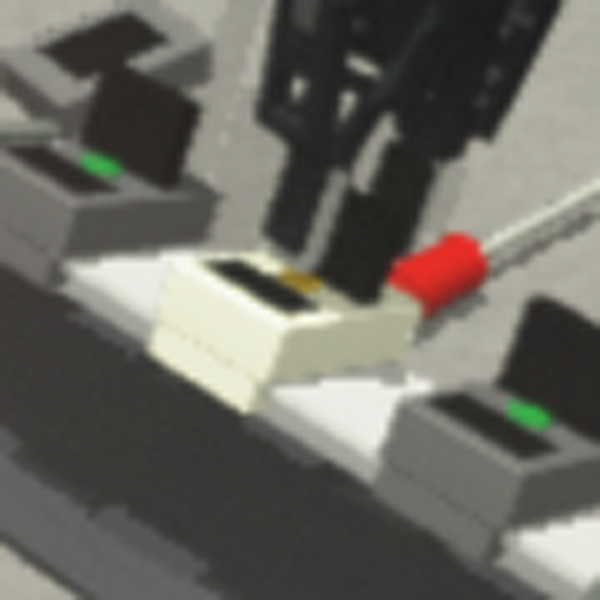

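The module stays flush with the fingers open on both sides of the fin. Backing straight out along the fingers.

Request:
step_arm([
  [110,0,0,-0.2,0,0,0],
  [110,0,0,-0.5,0,0,0],
  [110,0,0,-0.6,0,0,0],
  [110,0,0,-0.7,0,0,0],
  [110,0,0,-0.7,0,0,0],
])

```text
time: 18.37
tool_pos: [0.4811, 0.1509, 0.2187]
tcp_rot: [[0.041, 0.906, 0.421], [0.999, -0.037, -0.017], [-0.0, 0.421, -0.907]]
contact_force: [-0.1, -0.2, -0.3]
finger_gap: 0.568
```

Request:
step_arm([
  [110,0,0,-0.7,0,0,0],
  [110,-0.8,0,-0.5,0,0,0],
  [110,-0.9,0,0,0,0,0],
  [110,-0.9,0,0,0,0,0],
  [110,-0.9,0,0,0,0,0],
])

```text
time: 18.78
tool_pos: [0.4557, 0.0117, 0.2629]
tcp_rot: [[0.038, 0.904, 0.425], [0.999, -0.034, -0.016], [-0.0, 0.425, -0.905]]
contact_force: [0.5, -0.8, -0.7]
finger_gap: 0.571
```

Request:
step_arm([
  [110,-0.9,0,0,0,0,0],
  [110,-0.9,0,0,0,0,0],
  [110,-0.9,0,0,0,0,0],
  [110,-0.9,0,0,0,0,0],
  [110,-0.9,0,0,0,0,0],
])

```text
time: 19.2
tool_pos: [0.4482, -0.1694, 0.2623]
tcp_rot: [[0.041, 0.905, 0.424], [0.999, -0.037, -0.018], [-0.001, 0.424, -0.906]]
contact_force: [0.7, 1.5, -0.8]
finger_gap: 0.572
```

Request:
step_arm([
  [110,-0.5,0,0,0,0,0],
  [110,0,0,0,0,0,0],
  [110,0,0,0,0,0,0],
])

```text
time: 19.45
tool_pos: [0.4478, -0.1888, 0.2616]
tcp_rot: [[0.044, 0.906, 0.422], [0.999, -0.04, -0.018], [0.0, 0.422, -0.906]]
contact_force: [-0.1, 1.0, -0.1]
finger_gap: 0.573
```

Run:
```python
from st import *
s=bot.get_image('scene')[:,:,::-1];t=bot.get_image('top')[:,:,::-1]
cv2.imwrite('pics/q.png',np.vstack([np.hstack([cv2.resize(s[190:280,260:350],(400,400),interpolation=cv2.INTER_CUBIC),cv2.resize(t[130:230,165:285],(400,400),interpolation=cv2.INTER_CUBIC)])]))
cv2.imwrite('pics/q_s.png',s);cv2.imwrite('pics/q_t.png',t)
a=s.astype(float);b=t.astype(float)
g=lambda p:p[...,1]-np.maximum(p[...,0],p[...,2]); ye=lambda p:np.minimum(p[...,1],p[...,2])-p[...,0]
def wc(im,c,r,w):
    x,y0=int(round(c[0])),int(round(c[1]));p=im[y0-r:y0+r+1,x-r:x+r+1];W=np.clip(w(p)-45,0,None);Y,X=np.mgrid[-r:r+1,-r:r+1];return np.array([x+(W*X).sum()/W.sum(),y0+(W*Y).sum()/W.sum()])
print(blobs(s,(22,100,120),(36,255,255),(290,220,320,250))[1],blobs(t,(22,90,90),(36,255,255),(205,165,240,200))[1])
print(bot.get_obs()['time'])
```

```text
[(np.int32(18), array([304.5, 231.5]))] [(np.int32(10), array([222.2, 181.5]))]
19.55
```

View pics/q.png

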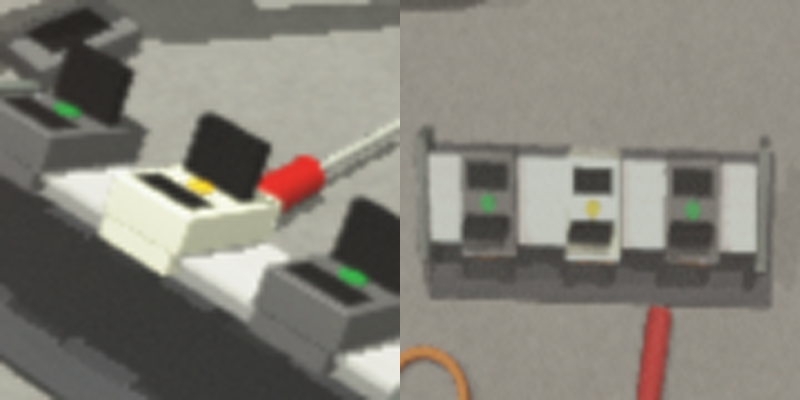

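Run:
```python
from st import *
s=cv2.imread('pics/q_s.png').astype(float);t=cv2.imread('pics/q_t.png').astype(float)
g=lambda p:p[...,1]-np.maximum(p[...,0],p[...,2]); ye=lambda p:np.minimum(p[...,1],p[...,2])-p[...,0]
def wc(im,c,r,w):
    x,y0=int(round(c[0])),int(round(c[1]));p=im[y0-r:y0+r+1,x-r:x+r+1];W=np.clip(w(p)-30,0,None);Y,X=np.mgrid[-r:r+1,-r:r+1];return np.array([x+(W*X).sum()/W.sum(),y0+(W*Y).sum()/W.sum()])
A=wc(t,(190.75,180.33),4,g),wc(s,(338.79,251.58),5,g);B=wc(t,(252.38,182.38),4,g),wc(s,(274.5,214.0),5,g);Y=wc(t,(222.2,181.5),4,ye),wc(s,(304.5,231.5),5,ye)
a,b,y=[tri(*q)[0] for q in(A,B,Y)];print(A,B,Y);print(a,b,y)
print('yellow minus green-mid, mount frame mm',RMT.T@(y-(a+b)/2)*1e3,'green half-span',np.linalg.norm(a-b)*500)
# whole-scene change check
for n,f0,f1 in(('top','top0','q_t'),('scene','scene0','q_s')):
    d=cv2.absdiff(cv2.imread(f'pics/{f0}.png'),cv2.imread(f'pics/{f1}.png')).max(2);cv2.imwrite(f'pics/d_{n}.png',cv2.imread(f'pics/{f1}.png'))
cv2.imwrite('pics/r.png',np.hstack([cv2.resize(s.astype('uint8'),(400,300)),cv2.resize(t.astype('uint8'),(400,300))]))
```

```text
(array([190.7756, 180.3814]), array([338.8348, 251.7478])) (array([252.3419, 182.2226]), array([274.484 , 214.2521])) (array([222.275 , 181.6267]), array([304.5816, 231.4422]))
[0.5481 0.2446 0.1216] [0.5404 0.0543 0.1214] [0.5431 0.1475 0.1212]
yellow minus green-mid, mount frame mm [-1.0816 -2.0224  0.1735] green half-span 95.19856439170155
```

View pics/r.png

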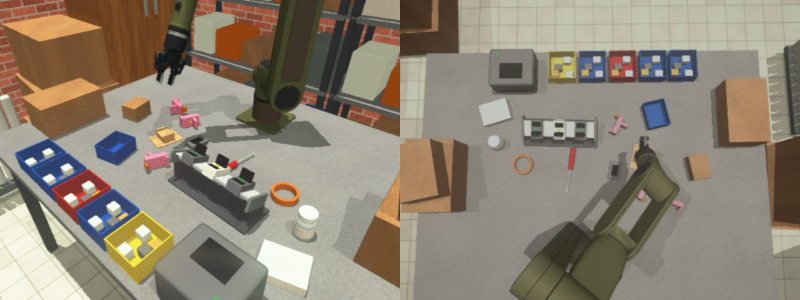

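The final views show the module flush: its face height is within 0.2 mm of the grey ones. It sits 1.1 mm down-slope and about 2 mm off mid-gap, which I'll leave alone. The bystanders look unmoved and the robot is clear, so I'm handing in.

```bash
python3 -c "
from station import bot
print(bot.finish_job())"
```

```text
the job is handed in; nothing more can be done
None
```

The white module is snapped onto the rail between the two grey modules, lying flush, and the gripper is clear of it. I handed the job in at about 19.5 s of the 58 s allowed.

**What I did:** I gripped the module by its fin and lifted it off the block. I felt for the rail's upper edge (offset about -0.8 mm) and slid the lip down-slope until its wall stopped on the edge. I held it hooked there for about 1.7 s with the foot lifted about 17.7°. Then I tilted it down until the clip snapped, checked it with a gentle upward pull, pressed it flush and let go.

**Last checks:**
- **Clip:** it resisted the upward pull with about 7–9 N, so it is latched.
- **Flush:** the module's face height is within 0.2 mm of the grey modules.
- **Position:** it sits about 1 mm down-slope of the grey modules.
- **Surroundings:** by eye, nothing else in the scene looked moved in the final pictures.

**What disagreed or went less smoothly:**
- **Centring:** the final measurement puts the module about 2 mm from midway, towards the -y grey module. The arm's own pose says about 1 mm, and the scene camera alone had suggested it was centred. I left it rather than grip it again.
- **First touch at 17°:** this was most likely the clip's bottom on the rail (about 8 N). I backed off and came in again at 20°.
- **Snap push:** the force peaked at about 20 N. I eased it at once.

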